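# Stow the weight set and seal its record plate

## Task

Close out this calibrated weight set: stow every steel weight that stands on the bench upright on the bottom of the bore in the black case that it closely fits. Slide the record plate from the blue rack fully home in the slot of the hand press, push the red lever down to its stop and let it spring right back up with the plate still in, then take the plate out and slide it fully home in the slot of the black case; do the weights before, between or after as you like. Do not disturb the bottle, the jar or the cup.

Things in the scene. Friction and masses are not known exactly. Their poses are not given: they have to be found in the camera images.
- weight_38: bright steel calibration weight, a cylinder 38 mm in diameter and 34 mm high with chamfered foot; on its top is a coaxial grip knob: neck 14 mm across from 34 to 38 mm, head 22 mm across from 38 to 56 mm above the foot. Origin: centre of the underside; z up. About 0.33 kg. It stands on the bench; it may be absent.
- bore_38 (a point): centre of the mouth of the case's bore for the 38 mm weight: a blind round hole 28 mm deep and 40 mm in diameter with 2 mm chamfered rim, in the case's top face; z points up out of the hole. A weight on the bottom has its origin 28 mm below this point and its shoulder 6 mm above the case's top
- weight_44: bright steel calibration weight, a cylinder 44 mm in diameter and 34 mm high with chamfered foot; on its top is a coaxial grip knob: neck 14 mm across from 34 to 38 mm, head 22 mm across from 38 to 56 mm above the foot. Origin: centre of the underside; z up. About 0.43 kg. It stands on the bench; it may be absent.
- bore_44 (a point): centre of the mouth of the case's bore for the 44 mm weight: a blind round hole 28 mm deep and 46 mm in diameter with 2 mm chamfered rim, in the case's top face; z points up out of the hole. A weight on the bottom has its origin 28 mm below this point and its shoulder 6 mm above the case's top
- weight_50: bright steel calibration weight, a cylinder 50 mm in diameter and 34 mm high with chamfered foot; on its top is a coaxial grip knob: neck 14 mm across from 34 to 38 mm, head 22 mm across from 38 to 56 mm above the foot. Origin: centre of the underside; z up. About 0.55 kg. It stands on the bench; it may be absent.
- bore_50 (a point): centre of the mouth of the case's bore for the 50 mm weight: a blind round hole 28 mm deep and 52 mm in diameter with 2 mm chamfered rim, in the case's top face; z points up out of the hole. A weight on the bottom has its origin 28 mm below this point and its shoulder 6 mm above the case's top
- weight_56: bright steel calibration weight, a cylinder 56 mm in diameter and 34 mm high with chamfered foot; on its top is a coaxial grip knob: neck 14 mm across from 34 to 38 mm, head 22 mm across from 38 to 56 mm above the foot. Origin: centre of the underside; z up. About 0.69 kg. It stands on the bench; it may be absent.
- bore_56 (a point): centre of the mouth of the case's bore for the 56 mm weight: a blind round hole 28 mm deep and 58 mm in diameter with 2 mm chamfered rim, in the case's top face; z points up out of the hole. A weight on the bottom has its origin 28 mm below this point and its shoulder 6 mm above the case's top
- case: black weight case, fixed: block 170 (x) by 250 (y) by 44 mm high, origin under its centre. In its top: white-ringed bores of 40 and 46 mm at y -75 mm (x -42, +42), 52 and 58 mm at y +15 mm (x -42, +42), and the plate slot between two white lines at y +90 mm. Red clasps on its -x side; the open lid lies flat at its +x side, 24 mm high
- case_slot (a point): centre of the mouth of the case's plate slot, 62 mm long along the case's x, 10 mm wide along its y, 28 mm deep, 2 mm chamfered rim, in the top face (44 mm above the bench)
- plate: aluminium record plate, 60 mm wide (its x) by 8 mm thick (its y) by 90 mm high (its z), with a white label on the upper part of both faces; origin at the centre of its lower edge. It starts upright in the blue rack; either face may look either way in the slots. 0.115 kg
- rack: small blue rack, fixed, 90 mm (x) by 40 mm (y) by 32 mm high, origin at the centre of its underside; its slot, 63 by 11 mm along its x, is 26 mm deep, so the plate's lower edge stands 6 mm above the bench and 64 mm of it stand out
- press: hand seal press, fixed, base plate 200 mm (x) by 215 mm (y) by 12 mm, origin at the centre of its underside; at its +y side a green block 100 by 60 mm, top 56 mm above the bench, with the plate slot; at its -y side two green cheeks 137 mm high, at x +60 mm, that carry the lever
- press_slot (a point): centre of the mouth of the press's plate slot, in the top face of the green block, 56 mm above the bench: 62 mm long along the press's x, 10 mm wide along its y, 28 mm deep, 2 mm chamfered rim. A plate fully home has its lower edge 28 mm below this point and 62 mm standing out
- lever (a joint): angle of the press's sprung lever, rad: 0 at rest (raised 0.60 rad, 34 degrees, above level, towards the press's -x side), growing as the handle is pushed down, 0.70 at its stop (0.10 rad below level). The spring brings it back; the handle needs about 4 N to start and 11 N at the stop
- lever_handle (a point): centre of the lever's red handle bar, 90 mm long along the press's y and 20 mm thick, 160 mm from the hinge; about 210 mm above the bench at rest and 104 mm at the stop
- lever_hinge (a point): the lever's hinge axis, along the press's y, 120 mm above the bench
- bottle: bystander: clear plastic bottle with a blue cap, 50 mm across, 120 mm high; origin under its centre; not to be disturbed
- jar: bystander: amber glass jar, 56 mm across, 65 mm high; origin under its centre; not to be disturbed
- cup: bystander: white plastic cup, mouth up, 72 mm across, 80 mm high; origin under its centre; not to be disturbed
Mind the look-alikes: they are no part of the job. What is shaped like the weight_56 but brown or yellow is not meant.

How it is judged:
On the way, in this order (a step that is already met when the one before it is completed fails the run):
1. the plate is fully home in the press slot, the lever still up (z of plate in the frame of press_slot below -0.025 m and horizontal distance between plate and press_slot below 0.005 m and angle between plate's own z axis and vertical below 0.12 rad and value of joint lever below 0.08 rad), for 0.2 s.
2. the lever is pushed to its stop with the plate in the press (z of plate in the frame of press_slot below -0.025 m and horizontal distance between plate and press_slot below 0.005 m and angle between plate's own z axis and vertical below 0.12 rad and value of joint lever above 0.63 rad), for 0.1 s.
3. the lever has returned with the plate still in the press (all of step 1), for 0.1 s.
At the end, for the whole second after the job is handed in: every weight present stands upright and at rest in its own bore, within 5 mm of its centre and within 3 mm of the bottom; the plate stands at rest in the case's slot, within 5 mm of its centre and 3 mm of the bottom; the lever is up (below 0.08 rad) (linear speed of each of plate, weight_38, weight_44, weight_50, weight_56 below 0.02 m/s and z of plate in the frame of case_slot below -0.025 m and horizontal distance between plate and case_slot below 0.005 m and angle between each of plate, weight_38, weight_44, weight_50, weight_56's own z axis and vertical below 0.12 rad and angle between the x axis of plate and the x axis of case, either way round below 0.12 rad and value of joint lever below 0.08 rad and z of weight_38 in the frame of bore_38 below -0.025 m and horizontal distance between weight_38 and bore_38 below 0.005 m and z of weight_44 in the frame of bore_44 below -0.025 m and horizontal distance between weight_44 and bore_44 below 0.005 m and z of weight_50 in the frame of bore_50 below -0.025 m and horizontal distance between weight_50 and bore_50 below 0.005 m and z of weight_56 in the frame of bore_56 below -0.025 m and horizontal distance between weight_56 and bore_56 below 0.005 m); the robot touches nothing.
It fails at once if the bottle is moved more than 40 mm or tipped over (distance of bottle from where it was at the start of the episode above 0.04 m or angle between bottle's own z axis and vertical above 0.5 rad).
It fails at once if the jar is moved more than 40 mm or tipped over (distance of jar from where it was at the start of the episode above 0.04 m or angle between jar's own z axis and vertical above 0.5 rad).
It fails at once if the cup is moved more than 40 mm or tipped over (distance of cup from where it was at the start of the episode above 0.04 m or angle between cup's own z axis and vertical above 0.5 rad).
Of weight_38, weight_44, weight_50, weight_56 only 2 to 4 are there at a start; the rules pass over those that are not, and their reading is None.
At some moment in a run one of weight_38, weight_44, weight_50, weight_56 may be knocked a few centimetres aside while the robot is not near it.
It also fails if it takes over 210 s, if anything falls off the work surface, if the arm or the gripper's body presses on something with over 40 N, if the wrist force passes 120 N, or if a joint passes its speed limit or range.

## Robot

A 6-joint arm with a two-finger parallel gripper is mounted at the origin on the work surface. World frame = base frame: x ahead of the robot, y to its left, z up, the work surface at z = 0. Lengths are in m, angles in rad, forces in N, time in s.
With the tool pointing down it reaches from about 0.3 to 0.875 m from the base axis. Payload 4.2 kg.
Tool frame: the origin (TCP) lies where the fingers leave the gripper's body, on its centre line; the fingertips stand 73 mm ahead of it and the grasp point (between the pads) lies 54 mm ahead of it (env.tcp_to_grasp is the distance from the TCP to the grasp point, in m); z points along the fingers, y is the line along which they close (so a half turn about z gives the same grasp; the last joint's range is limited). The gripper opens to 85 mm and grips with 20 to 120 N. Pads are 22 mm wide; open, the fingers measure 114 mm over their backs; the gripper's body (76 mm by 85 mm) begins 54 mm behind the grasp point. The pads swing forward as they close: fully open they stand 13 mm farther back than shut.
Start: joints at [1.21, 0.32, 1.565, -0, 1.257, -0.02], TCP at [0.192, 0.542, 0.304] pointing down, gripper open.
Joint ranges: [-3.11, 3.11], [-0.84, 2.01], [0.21, 2.61], [-1.34, 4.49], [0.05, 2.63], [-2.56, 2.56]. Speed limits (rad/s): [2.57, 2.57, 3.14, 3.14, 3.14, 3.14].

## Interface

Orientations are given as a 3x3 rotation matrix whose columns are the frame's x, y, z axes.
In Python, from rig import telemetry, eyes, env gives the robot as it stands. The module is installed in compiled form; this text tells all that it offers.
- The arm moves only by the tool move_arm, never from a script. Its argument "moves" is one flat list of numbers, 7 for each row, row after row: the shift along the world's x, y, z each as a share of 5 cm, from -1 to 1, then the turn, a rotation vector about the world's x, y, z each as a share of 0.12 rad, from -1 to 1, then the opening, from -1 (shut) to 1 (fully open). In form: [tx, ty, tz, wx, wy, wz, grip, tx, ty, tz, wx, wy, wz, grip, ...]. A call has exactly 8 rows; each row shifts and turns the commanded pose from where the row before left it; what a row does not reach is not made up. A row lasts 1/10 s, in which the tool goes at most 50 mm and 8.59 degrees, less where a joint would pass 70% of its speed; a pose out of reach is approached as far as the arm can. A call with a number of a shift or a turn outside -1 to 1 is refused whole. A call with a gripper value outside its range is refused whole. The fingers move at their own pace and stop on an object; "grip_force" is the grip in N (left out, the last holds). Time passes only in rows, so rows that do not move let the fingers close, or fill a call up. It gives the time, the measured TCP pose, the force, the opening and the grip force at its end, in the units of the state.
- telemetry.sense(): the state, without advancing time (a new reading comes with each control period).
- eyes.snapshot(name): name is "side" or "top"; returns a dict with "image" (384x512x3 uint8, red, green, blue), "vfov" (degrees; the focal length in pixels is half the picture's height over the tangent of half this angle, whatever the lens; pixels are square), "cx", "cy" (the principal point, pixels), "D" ([k1, k2, p1, p2, k3] as OpenCV has them; the pictures are not rectified), "T" (4x4, takes a point from camera to world coordinates). Camera axes: x right, y up, looking along -z (the intrinsics and any distortion apply to the point x, -y, -z); pixel columns grow to the right and rows downward; lengths in m; the calibration is good to about 2 mm. A picture is of the moment at which its call begins. There is no depth.
- env.hand_in(): hands the job in; it is judged then, once.
The state is a dict: "clock": time; "joint_positions": joint angles; "qvel": joint speeds; "effort": joint torques, N m; "tcp_pos": TCP position; "tcp_rot": TCP orientation; "force": force on the tool from outside, world axes, zero at the start; "moment": the same for the moment, N m; "finger_gap": opening from 0.0 (shut) to 1.0 (fully open); "grip_force": force on a finger pad.
Only numpy, scipy, OpenCV 4.12 (cv2) and the standard library are available. Lean on these libraries where they do the work, as an engineer would, in place of code of your own. Each camera call takes 0.05 s, during which the arm holds its last target. There are 200 camera calls.

## Working session

There is one attempt and no reset: what is moved stays moved. The work goes in short steps, Python scripts to look and compute and a tool call to move; the robot and the scene stay as the last step left them, time stands still between calls to the robot, and variables do not carry over. Pictures are saved under pics/ and viewed, at most 16 in all, crops included, and the job is handed in when it is done.

Besides the shell and the picture viewer there is one more tool, called after ">>>" as name(argument=value, ...) on one line, values as JSON. move_arm: Moves the arm, as the interface text tells. Its arguments: {"type":"object","properties":{"moves":{"type":"array"},"grip_force":{"type":"number"}},"required":["moves"]}

```bash
mkdir -p pics; python3 - <<'E'
from rig import telemetry, eyes, env
import cv2,numpy as np,pickle
d={}
for n in("side","top"):
    s=eyes.snapshot(n); d[n]=s
    cv2.imwrite(f"pics/{n}0.png",cv2.resize(s["image"][:,:,::-1],(800,600),interpolation=cv2.INTER_CUBIC))
    print(n,s["vfov"],s["cx"],s["cy"],s["D"],np.round(s["T"],3).tolist())
pickle.dump(d,open("s0.pkl","wb"))
print(telemetry.sense(),env.tcp_to_grasp)
E
```

```text
side 44.97280781644692 254.19738919936356 195.42970302693516 [-0.03521711  0.          0.          0.          0.        ] [[0.995, 0.082, -0.056, 0.488], [-0.098, 0.724, -0.683, -0.888], [-0.016, 0.685, 0.728, 1.138], [0.0, 0.0, 0.0, 1.0]]
top 53.97404237462718 254.2182551948112 193.98792843188616 [-0.04629796  0.          0.          0.          0.        ] [[0.082, 0.976, -0.202, 0.369], [-0.997, 0.081, -0.018, 0.021], [-0.001, 0.203, 0.979, 1.112], [0.0, 0.0, 0.0, 1.0]]
{'clock': 0.1, 'joint_positions': array([ 1.20997721e+00,  3.20209627e-01,  1.56557327e+00, -1.22686080e-05,
        1.25739308e+00, -2.00052504e-02]), 'qvel': array([-0.00048272, -0.00090399, -0.00094374, -0.00179817, -0.00061424,
        0.0005433 ]), 'effort': array([-3.49395459e-04, -4.16402149e+01, -2.34707397e+01, -7.77079981e-05,
        4.84049233e-03,  2.58644724e-05]), 'tcp_pos': array([0.19208839, 0.54162747, 0.30317047]), 'tcp_rot': array([[-9.42484201e-01,  3.34250251e-01, -5.48057801e-04],
       [ 3.34250700e-01,  9.42483030e-01, -1.48548936e-03],
       [ 2.00099840e-05, -1.58323896e-03, -9.99998746e-01]]), 'force': array([0.06291336, 0.41617237, 0.47237725]), 'moment': array([ 0.00221761, -0.01671375, -0.03074462]), 'grip_force': 0.0, 'finger_gap': 0.997781414225224} 0.0539
```

View pics/top0.png

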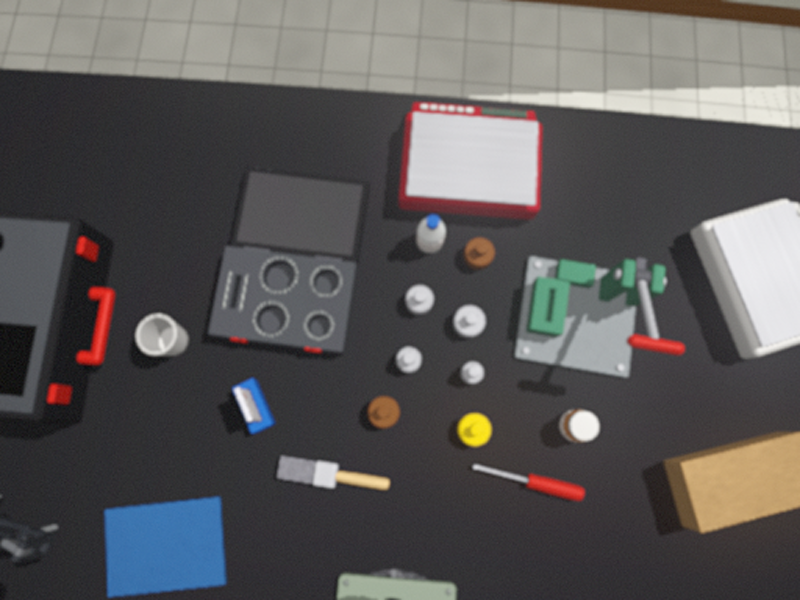

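View pics/side0.png

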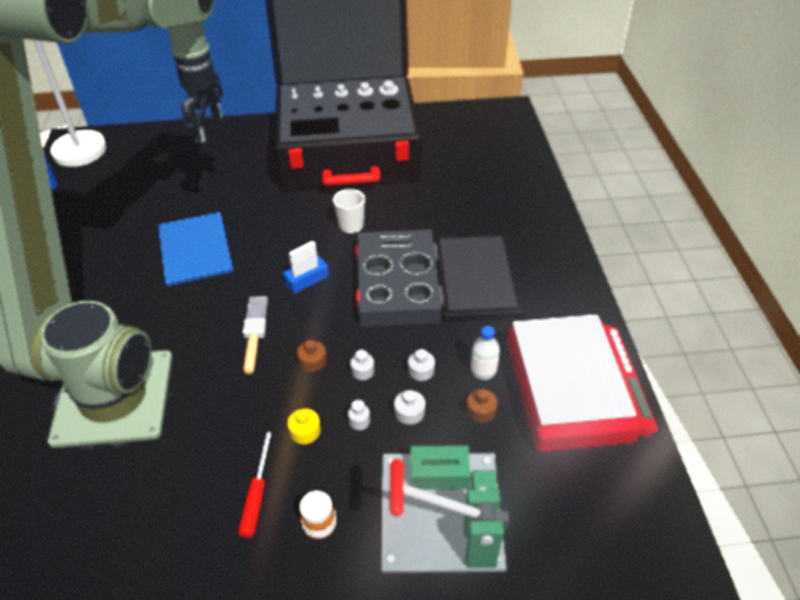

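Four steel candidates in the top picture (800×600 px): (420,298), (470,320), (408,359) and (473,372). The look-alikes are brown at (383,412) and (480,252), and yellow at (475,430). I choose only the bright steel ones, so all four weights are present. The plate and rack are at (252,405), the case at (285,300), the press at (580,315) and its handle at (657,345).

```bash
cat > h.py <<'E'
import cv2,numpy as np
def K(s):
    f=192/np.tan(np.radians(s["vfov"])/2)
    return np.array([[f,0,s["cx"]],[0,f,s["cy"]],[0,0,1]])
def ray(s,uv):
    p=cv2.undistortPoints(np.array(uv,float).reshape(-1,1,2),K(s),np.array(s["D"]))[:,0]
    d=np.c_[p[:,0],-p[:,1],-np.ones(len(p))]@s["T"][:3,:3].T
    return s["T"][:3,3],d
def onz(s,uv,z):
    o,d=ray(s,uv); t=(z-o[2])/d[:,2]; return o+d*t[:,None]
def proj(s,P):
    q=(np.array(P,float).reshape(-1,3)-s["T"][:3,3])@s["T"][:3,:3]*[1,-1,-1]
    return cv2.projectPoints(q,np.zeros(3),np.zeros(3),K(s),np.array(s["D"]))[0][:,0]
def tri(s1,u1,s2,u2):
    o1,d1=ray(s1,u1);o2,d2=ray(s2,u2);out=[]
    for a,b in zip(d1,d2):
        t=np.linalg.lstsq(np.c_[a,-b],o2-o1,rcond=None)[0]
        p,q=o1+a*t[0],o2+b*t[1]; out.append(np.r_[(p+q)/2,np.linalg.norm(p-q)])
    return np.array(out)
E
python3 - <<'E'
import pickle,cv2,numpy as np
from h import *
d=pickle.load(open("s0.pkl","rb"))
s=d["top"];im=s["image"]
cv2.imwrite("pics/c1.png",cv2.resize(im[100:300,130:395,::-1],None,fx=3,fy=3,interpolation=cv2.INTER_CUBIC))
def blobs(s,m,nm,z,amin=15):
    n,l,st,c=cv2.connectedComponentsWithStats(m.astype(np.uint8))
    for i in range(1,n):
        if amin<st[i,4]<4000: print(nm,st[i].tolist(),np.round(c[i],1),np.round(onz(s,[c[i]],z)[0],3))
for n in("top","side"):
    s=d[n];hsv=cv2.cvtColor(s["image"],cv2.COLOR_RGB2HSV).astype(int);H,S,V=hsv[...,0],hsv[...,1],hsv[...,2]
    print(n)
    roi=np.zeros(H.shape,bool)
    if n=="top": roi[100:320,60:450]=1
    else: roi[120:370,100:350]=1
    blobs(s,roi&(S<60)&(V>110),"grey",.034)
    blobs(s,roi&(H>100)&(H<125)&(S>150)&(V>60),"blue",.032)
    blobs(s,roi&(H>60)&(H<95)&(S>80)&(V>50),"green",.056)
    blobs(s,roi&((H<5)|(H>174))&(S>150)&(V>90),"red",.21)
E
```

```text
top
grey [260, 100, 84, 31, 2369] [303.1 113.9] [ 0.854 -0.088  0.034]
grey [267, 140, 19, 21, 284] [275.5 150.8] [ 0.729 -0.012  0.034]
grey [443, 142, 7, 24, 96] [447.  151.9] [ 0.77  -0.531  0.034]
grey [165, 163, 27, 26, 195] [178.1 175.9] [0.628 0.269 0.034]
grey [330, 164, 77, 78, 3033] [371.6 210. ] [ 0.573 -0.304  0.034]
grey [407, 165, 6, 8, 40] [409.6 168.8] [ 0.706 -0.415  0.034]
grey [198, 169, 22, 22, 165] [208.4 179.6] [0.624 0.179 0.034]
grey [142, 173, 7, 25, 93] [145. 185.] [0.593 0.364 0.034]
grey [394, 172, 4, 6, 21] [395.4 174.6] [ 0.685 -0.373  0.034]
grey [152, 175, 8, 25, 85] [155.5 187.1] [0.589 0.332 0.034]
grey [408, 174, 14, 43, 275] [414.1 194.6] [ 0.629 -0.429  0.034]
grey [260, 182, 18, 19, 271] [268.4 190.8] [ 0.605 -0.     0.034]
grey [161, 192, 25, 25, 199] [172.8 204. ] [0.543 0.274 0.034]
grey [290, 195, 21, 21, 343] [300.3 204.8] [ 0.571 -0.096  0.034]
grey [194, 198, 21, 21, 169] [203.6 207.9] [0.539 0.183 0.034]
grey [86, 200, 34, 28, 717] [102.2 214.3] [0.495 0.477 0.034]
grey [254, 221, 16, 18, 218] [261.5 229.5] [0.49  0.011 0.034]
grey [296, 
[... 2620 characters left out ...]

grey [307, 342, 9, 7, 51] [311.  345.2] [ 0.664 -0.383  0.034]
blue [101, 135, 49, 48, 1758] [123.9 158.8] [0.128 0.38  0.032]
blue [181, 164, 30, 24, 308] [195.6 177.2] [0.383 0.256 0.032]
blue [308, 208, 9, 9, 64] [311.8 212.1] [0.747 0.056 0.032]
green [262, 285, 58, 41, 1345] [289.2 301.8] [ 0.625 -0.267  0.056]
green [299, 333, 24, 30, 531] [309.5 347.2] [ 0.656 -0.397  0.056]
red [227, 185, 3, 9, 21] [228.2 188.9] [0.49  0.015 0.21 ]
red [327, 210, 13, 44, 77] [332.2 230.6] [ 0.745 -0.163  0.21 ]
red [344, 272, 6, 10, 42] [347.  276.2] [ 0.751 -0.303  0.21 ]
red [250, 294, 8, 36, 261] [253.4 311.4] [ 0.523 -0.371  0.21 ]
red [152, 305, 18, 40, 406] [160.8 324.9] [ 0.318 -0.382  0.21 ]
```

View pics/c1.png

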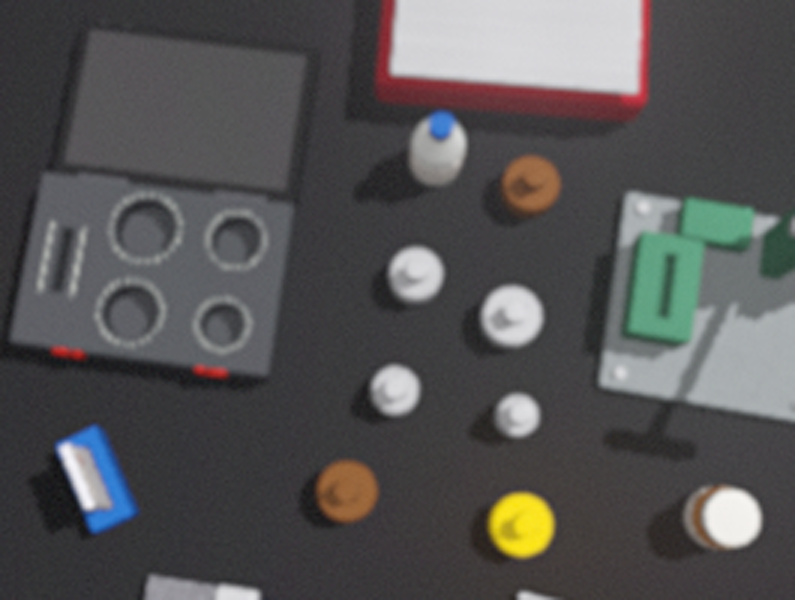

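```bash
python3 - <<'E'
import pickle,cv2,numpy as np
from h import *
from scipy.optimize import least_squares
d=pickle.load(open("s0.pkl","rb"))
def lab(n):
    s=d[n];hsv=cv2.cvtColor(s["image"],cv2.COLOR_RGB2HSV).astype(int);m=(hsv[...,1]<60)&(hsv[...,2]>110)
    return s,*cv2.connectedComponentsWithStats(m.astype(np.uint8))
R={"top":{38:(203.6,207.9),44:(208.4,179.6),50:(172.8,204),56:(178.1,175.9),"l1":(145,185),"l2":(155.5,187.1)},
"side":{38:(242.1,187.5),44:(267.4,186.6),50:(241.9,169.1),56:(265.4,168.2),"l1":(252.2,151.2),"l2":(252.8,157)}}
loc={38:(-.042,-.075),44:(.042,-.075),50:(-.042,.015),56:(.042,.015),"s":(0,.09)}
# which bore is where is checked by ring radius
W={"top":{56:(300.3,204.8),50:(268.4,190.8),44:(261.5,229.5),38:(302.4,237.8)},"side":{56:(262,260),50:(269.5,233.1),44:(231.6,233.1),38:(229.6,265.2)}}
for n in("top","side"):
    s,nn,l,st,c=lab(n);P={}
    for k,u in R[n].items():
        i=1+np.argmin(np.linalg.norm(c[1:]-u,axis=1));ys,xs=np.where(l==i)
        q=onz(s,np.c_[xs,ys],.044)[:,:2]
        if isinstance(k,str): P[k]=q.mean(0);continue
        r=least_squares(lambda p:np.hypot(*(q-p[:2]).T)-p[2],[*q.mean(0),.025],loss="soft_l1",f_scale=.002).x
        P[k]=r[:2];print(n,k,np.round(r,4))
    P["s"]=(P["l1"]+P["l2"])/2;print(P["s"])
    A=np.array([loc[k] for k in loc]);B=np.array([P[k] for k in loc])
    a=A-A.mean(0);b=B-B.mean(0);th=np.arctan2((a[:,0]*b[:,1]-a[:,1]*b[:,0]).sum(),(a*b).sum())
    Rm=np.array([[np.cos(th),-np.sin(th)],[np.sin(th),np.cos(th)]]);t=B.mean(0)-Rm@A.mean(0)
    F=A@Rm.T+t
    print(n,"case",np.round(t,4),round(th,4),"res mm",np.round((B-F)*1e3,1).tolist());print({k:np.round(f,4).tolist() for k,f in zip(loc,F)})
    for k,u in W[n].items():
        i=1+np.argmin(np.linalg.norm(c[1:]-u,axis=1));ys,xs=np.where(l==i)
        (a,b),_=cv2.minEnclosingCircle(np.c_[xs,ys].astype(np.float32))
        print("w",k,np.round(onz(s,[(a,b)],.02 if n=="top" else .026)[0],4))
E
```

```text
top 38 [0.5383 0.1816 0.0258]
top 44 [0.6221 0.1774 0.0289]
top 50 [0.5425 0.2716 0.0319]
top 56 [0.6268 0.2675 0.0347]
[0.58861081 0.34466546]
top case [0.584  0.2545] -0.05 res mm [[0.0, -0.2], [-0.0, -0.1], [-0.3, -0.1], [0.1, 0.1], [0.2, 0.2]]
{38: [0.5383, 0.1817], 44: [0.6222, 0.1775], 50: [0.5428, 0.2716], 56: [0.6267, 0.2674], 's': [0.5885, 0.3444]}
w 56 [ 0.5733 -0.0974  0.02  ]
w 50 [ 6.08e-01 -1.00e-04  2.00e-02]
w 44 [0.4916 0.011  0.02  ]
w 38 [ 0.4773 -0.1086  0.02  ]
side 38 [0.5369 0.1771 0.0258]
side 44 [0.6204 0.1719 0.0285]
side 50 [0.5409 0.2663 0.0311]
side 56 [0.6247 0.2624 0.0346]
[0.5857708  0.33795608]
side case [0.582  0.2491] -0.047 res mm [[0.3, 0.9], [-0.1, -0.3], [0.2, 0.2], [0.0, 0.2], [-0.4, -1.1]]
{38: [0.5365, 0.1762], 44: [0.6204, 0.1722], 50: [0.5407, 0.2661], 56: [0.6247, 0.2621], 's': [0.5862, 0.339]}
w 56 [ 0.5696 -0.1053  0.026 ]
w 50 [ 0.6042 -0.0082  0.026 ]
w 44 [0.4903 0.006  0.026 ]
w 38 [ 0.4752 -0.1122  0.026 ]
```

>>> move_arm(moves=[0.48,-0.84,-0.1,0,0,0,0.1,0.48,-0.84,-0.1,0,0,0,0.1,0.48,-0.84,-0.1,0,0,0,0.1,0.48,-0.84,-0.1,0,0,0,0.1,0.48,-0.84,-0.1,0,0,0,0.1,0.48,-0.84,-0.1,0,0,0,0.1,0.48,-0.84,-0.1,0,0,0,0.1,0.48,-0.84,-0.1,0,0,0,0.1], grip_force=60)

```text
clock: 0.9
tcp_pos: [0.3846, 0.2041, 0.2637]
tcp_rot: [[-0.943, 0.334, 0.0], [0.334, 0.943, 0.0], [0.0, 0.0, -1.0]]
force: [0.8, 1.5, 1.3]
finger_gap: 0.548
grip_force: 0.0
```

>>> move_arm(moves=[0.43,-0.78,-0.25,0,0,0,0.1,0.43,-0.78,-0.25,0,0,0,0.1,0.43,-0.78,-0.25,0,0,0,0.1,0.43,-0.78,-0.25,0,0,0,0.1,0.43,-0.78,-0.25,0,0,0,0.1,0,0,0,0,0,0,0.1,0,0,0,0,0,0,0.1,0,0,0,0,0,0,0.1])

```text
clock: 1.7
tcp_pos: [0.4911, 0.0117, 0.2015]
tcp_rot: [[-0.943, 0.334, -0.001], [0.334, 0.943, 0.0], [0.001, 0.0, -1.0]]
force: [-1.1, 0.1, -0.9]
finger_gap: 0.545
grip_force: 0.0
```

>>> move_arm(moves=[0,0,-0.9,0,0,0,0.1,0,0,-0.7,0,0,0,0.1,0,0,-0.2,0,0,0,0.1,0,0,0,0,0,0,-1,0,0,0,0,0,0,-1,0,0,0,0,0,0,-1,0,0,0,0,0,0,-1,0,0,0,0,0,0,0.1], grip_force=30)

```text
clock: 2.5
tcp_pos: [0.4922, 0.0109, 0.1124]
tcp_rot: [[-0.942, 0.334, 0.002], [0.334, 0.942, 0.0], [-0.002, 0.001, -1.0]]
force: [-0.5, 0.4, 1.0]
finger_gap: 0.397
grip_force: 0.0
```

```bash
python3 - <<'E'
from rig import telemetry, eyes
import cv2,numpy as np
a=eyes.snapshot("top")["image"][140:270,190:360];b=eyes.snapshot("side")["image"][180:310,180:350]
cv2.imwrite("pics/c2.png",cv2.resize(np.vstack([a,b])[:,:,::-1],None,fx=2.3,fy=2.3,interpolation=cv2.INTER_CUBIC))
E
```

```text
(no output)
```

View pics/c2.png

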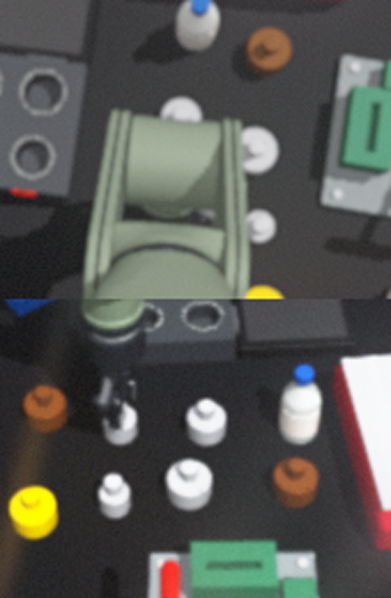

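The fingers straddle the knob of the steel 44 mm weight (side crop at 120,415). Next I centre it with a second grip at another yaw.

>>> move_arm(moves=[0,0,0,0,0,-1,0.1,0,0,0,0,0,-1,0.1,0,0,0,0,0,-1,0.1,0,0,0,0,0,-1,0.1,0,0,0,0,0,-1,0.1,0,0,0,0,0,-1,0.1,0,0,0,0,0,-1,0.1,0,0,0,0,0,-1,0.1], grip_force=30)

```text
clock: 3.4
tcp_pos: [0.492, 0.0108, 0.1118]
tcp_rot: [[-0.262, 0.965, 0.001], [0.965, 0.262, 0.0], [-0.0, 0.001, -1.0]]
force: [-0.1, 0.2, -0.2]
finger_gap: 0.55
grip_force: 0.0
```

>>> move_arm(moves=[0,0,0,0,0,-1,0.1,0,0,0,0,0,-1,0.1,0,0,0,0,0,0,0.1,0,0,0,0,0,0,-1,0,0,0,0,0,0,-1,0,0,0,0,0,0,-1,0,0,0,0,0,0,-1,0,0,0,0,0,0,-1], grip_force=60)

```text
clock: 4.2
tcp_pos: [0.4912, 0.0109, 0.1116]
tcp_rot: [[-0.031, 1.0, -0.001], [1.0, 0.031, -0.0], [-0.0, -0.001, -1.0]]
force: [-3.5, -0.1, 5.4]
finger_gap: 0.23
grip_force: 58.6
```

```bash
python3 - <<'E'
from rig import telemetry
s=telemetry.sense();print(s["tcp_pos"],s["tcp_rot"].round(3).tolist(),s["finger_gap"],s["grip_force"],s["force"])
E
```

```text
[0.49121249 0.01093115 0.11161875] [[-0.031, 1.0, -0.001], [1.0, 0.031, -0.0], [-0.0, -0.001, -1.0]] 0.23037423282716665 58.63925635814667 [-3.49229451 -0.12841145  5.42116779]
```

>>> move_arm(moves=[0,0,1,0,0,0,-1,0,0,1,0,0,0,-1,0.524,0.666,0,0,0,0,-1,0.524,0.666,0,0,0,0,-1,0.524,0.666,0,0,0,0,-1,0.524,0.666,0,0,0,0,-1,0.524,0.666,0,0,0,0,-1,0,0,-0.8,0,0,0,-1])

```text
clock: 5.0
tcp_pos: [0.6297, 0.183, 0.1755]
tcp_rot: [[-0.034, 0.999, 0.018], [0.999, 0.033, 0.007], [0.006, 0.019, -1.0]]
force: [1.9, 0.2, -4.2]
finger_gap: 0.231
grip_force: 60.9
```

>>> move_arm(moves=[0,0,-0.2,0,0,0,-1,0,0,-0.1,0,0,0,-1,0,0,0,0,0,0,-1,0,0,0,0,0,0,-1,0,0,0,0,0,0,-1,0,0,0,0,0,0,-1,0,0,0,0,0,0,-1,0,0,0,0,0,0,-1])

```text
clock: 5.8
tcp_pos: [0.6228, 0.1774, 0.1569]
tcp_rot: [[-0.03, 1.0, 0.001], [1.0, 0.03, 0.0], [0.0, 0.001, -1.0]]
force: [0.2, 0.2, -5.3]
finger_gap: 0.23
grip_force: 60.7
```

```bash
python3 - <<'E'
from rig import telemetry, eyes
import cv2,numpy as np
s=telemetry.sense();print(s["tcp_pos"],s["finger_gap"],s["force"])
a=eyes.snapshot("top")["image"][130:230,120:260];b=eyes.snapshot("side")["image"][120:220,200:340]
cv2.imwrite("pics/c3.png",cv2.resize(np.vstack([a,b])[:,:,::-1],None,fx=3,fy=3,interpolation=cv2.INTER_CUBIC))
E
```

```text
[0.6227673  0.17739346 0.15688049] 0.22978118628826366 [ 0.21978352  0.19245298 -5.31939704]
```

View pics/c3.png

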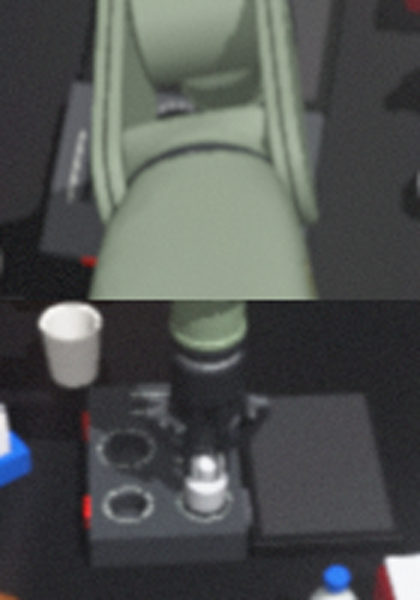

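The weight sits centred over its bore in the side crop, so I lower it.

>>> move_arm(moves=[0,0,-0.08,0,0,0,-1,0,0,-0.08,0,0,0,-1,0,0,-0.08,0,0,0,-1,0,0,-0.08,0,0,0,-1,0,0,0,0,0,0,-1,0,0,0,0,0,0,-1,0,0,0,0,0,0,-1,0,0,0,0,0,0,-1])

```text
clock: 6.7
tcp_pos: [0.6226, 0.1774, 0.1405]
tcp_rot: [[-0.03, 1.0, -0.0], [1.0, 0.03, -0.0], [-0.0, -0.0, -1.0]]
force: [-0.2, -0.4, -5.2]
finger_gap: 0.231
grip_force: 60.8
```

>>> move_arm(moves=[0,0,-0.1,0,0,0,-1,0,0,-0.1,0,0,0,-1,0,0,-0.05,0,0,0,-1,0,0,0,0,0,0,-1,0,0,0,0,0,0,-0.1,0,0,0,0,0,0,0.1,0,0,0,0,0,0,0.1,0,0,0.4,0,0,0,0.1])

```text
clock: 7.5
tcp_pos: [0.6217, 0.1773, 0.146]
tcp_rot: [[-0.03, 1.0, -0.004], [1.0, 0.03, -0.001], [-0.001, -0.004, -1.0]]
force: [0.1, -0.8, -0.9]
finger_gap: 0.549
grip_force: 0.0
```

```bash
python3 - <<'E'
from rig import telemetry
s=telemetry.sense();print(s["tcp_pos"],s["finger_gap"],s["force"])
E
```

```text
[0.62173038 0.17732054 0.14601651] 0.5492184204690498 [ 0.12874426 -0.79895939 -0.85100324]
```

>>> move_arm(moves=[0,0,1,0,0,0,0.1,-0.07,-0.888,0,0,0,0,0.1,-0.07,-0.888,0,0,0,0,0.1,-0.07,-0.888,0,0,0,0,0.1,-0.07,-0.888,0,0,0,0,0.1,0,0,0,0,0,0,0.1,0,0,-0.87,0,0,0,0.1,0,0,-0.87,0,0,0,0.1], grip_force=30)

```text
clock: 8.3
tcp_pos: [0.6104, -0.0001, 0.112]
tcp_rot: [[-0.029, 1.0, 0.007], [1.0, 0.029, 0.0], [0.0, 0.007, -1.0]]
force: [0.9, -0.1, -0.4]
finger_gap: 0.548
grip_force: 0.0
```

>>> move_arm(moves=[0,0,0,0,0,0,0.1,0,0,0,0,0,0,-1,0,0,0,0,0,0,-1,0,0,0,0,0,0,-1,0,0,0,0,0,0,-1,0,0,0,0,0,0,0.1,0,0,0,0,0,0,0.1,0,0,0,0,0,1,0.1])

```text
clock: 9.1
tcp_pos: [0.6094, -0.0002, 0.1115]
tcp_rot: [[-0.152, 0.988, 0.002], [0.988, 0.152, -0.0], [-0.0, 0.002, -1.0]]
force: [0.5, -0.5, -0.2]
finger_gap: 0.552
grip_force: 0.0
```

>>> move_arm(moves=[0,0,0,0,0,1,0.1,0,0,0,0,0,1,0.1,0,0,0,0,0,1,0.1,0,0,0,0,0,1,0.1,0,0,0,0,0,1,0.1,0,0,0,0,0,1,0.1,0,0,0,0,0,1,0.1,0,0,0,0,0,1,0.1])

```text
clock: 9.9
tcp_pos: [0.6094, -0.0002, 0.1113]
tcp_rot: [[-0.898, 0.44, 0.002], [0.44, 0.898, 0.0], [-0.002, 0.001, -1.0]]
force: [-0.2, 0.5, -0.3]
finger_gap: 0.551
grip_force: 0.0
```

>>> move_arm(moves=[0,0,0,0,0,1,0.1,0,0,0,0,0,0,0.1,0,0,0,0,0,0,-1,0,0,0,0,0,0,-1,0,0,0,0,0,0,-1,0,0,0,0,0,0,-1,0,0,0,0,0,0,-1,0,0,0,0,0,0,-1], grip_force=70)

```text
clock: 10.7
tcp_pos: [0.6089, -0.0004, 0.1113]
tcp_rot: [[-0.942, 0.334, 0.001], [0.334, 0.942, -0.0], [-0.001, -0.0, -1.0]]
force: [-0.5, -3.5, 3.8]
finger_gap: 0.228
grip_force: 68.6
```

>>> move_arm(moves=[0,0,1,0,0,0,-1,0,0,1,0,0,0,-1,-0.22,0.907,0,0,0,0,-1,-0.22,0.907,0,0,0,0,-1,-0.22,0.907,0,0,0,0,-1,-0.22,0.907,0,0,0,0,-1,-0.22,0.907,0,0,0,0,-1,-0.22,0.907,0,0,0,0,-1])

```text
clock: 11.5
tcp_pos: [0.541, 0.2737, 0.209]
tcp_rot: [[-0.942, 0.334, -0.004], [0.334, 0.942, -0.001], [0.003, -0.002, -1.0]]
force: [0.3, 0.4, -5.7]
finger_gap: 0.223
grip_force: 70.2
```

>>> move_arm(moves=[0,0,0,0,0,0,-1,0,0,-0.6,0,0,0,-1,0,0,-0.3,0,0,0,-1,0,0,-0.1,0,0,0,-1,0,0,0,0,0,0,-1,0,0,0,0,0,0,-1,0,0,0,0,0,0,-1,0,0,0,0,0,0,-1])

```text
clock: 12.3
tcp_pos: [0.5431, 0.272, 0.1619]
tcp_rot: [[-0.942, 0.334, 0.002], [0.334, 0.942, 0.001], [-0.001, 0.001, -1.0]]
force: [0.0, 0.7, -5.6]
finger_gap: 0.228
grip_force: 70.5
```

>>> move_arm(moves=[0,0,-0.1,0,0,0,-1,0,0,-0.1,0,0,0,-1,0,0,-0.1,0,0,0,-1,0,0,-0.1,0,0,0,-1,0,0,0,0,0,0,-1,0,0,0,0,0,0,-1,0,0,0,0,0,0,-1,0,0,0,0,0,0,-1])

```text
clock: 13.1
tcp_pos: [0.5426, 0.2717, 0.1407]
tcp_rot: [[-0.943, 0.334, -0.0], [0.334, 0.943, -0.001], [0.0, -0.001, -1.0]]
force: [2.6, -2.4, -8.0]
finger_gap: 0.225
grip_force: 70.3
```

>>> move_arm(moves=[0,0,-0.1,0,0,0,-1,0,0,-0.1,0,0,0,-1,0,0,-0.06,0,0,0,-1,0,0,0,0,0,0,-1,0,0,0,0,0,0,-0.1,0,0,0,0,0,0,0.1,0,0,0,0,0,0,0.1,0,0,0.4,0,0,0,0.1])

```text
clock: 13.9
tcp_pos: [0.5413, 0.2719, 0.1463]
tcp_rot: [[-0.942, 0.334, -0.005], [0.334, 0.942, -0.001], [0.004, -0.003, -1.0]]
force: [0.3, -0.7, -0.2]
finger_gap: 0.555
grip_force: 0.0
```

>>> move_arm(moves=[0,0,1,0,0,0,0.1,0,-1,0,0,0,0,0.1,0,-1,0,0,0,0,0.1,0,-1,0,0,0,0,0.1,0,-1,0,0,0,0,0.1,0,-1,0,0,0,0,0.1,0,0,0,0,0,0,0.1,0,0,0,0,0,0,0.1], grip_force=30)

```text
clock: 14.7
tcp_pos: [0.5428, 0.0213, 0.1984]
tcp_rot: [[-0.942, 0.337, 0.001], [0.337, 0.942, 0.001], [-0.001, 0.001, -1.0]]
force: [0.0, 1.1, -0.0]
finger_gap: 0.55
grip_force: 0.0
```

```bash
cat > w.py <<'E'
from rig import telemetry, eyes
import cv2,numpy as np,sys
from h import *
t=eyes.snapshot("top")
hsv=cv2.cvtColor(t["image"],cv2.COLOR_RGB2HSV).astype(int);m=(hsv[...,1]<60)&(hsv[...,2]>110);m[:100]=0
n,l,st,c=cv2.connectedComponentsWithStats(m.astype(np.uint8))
for i in range(1,n):
    if 60<st[i,4]<500 and max(st[i,2:4])<24 and 120<c[i][0]<330:
        ys,xs=np.where(l==i);(a,b),r=cv2.minEnclosingCircle(np.c_[xs,ys].astype(np.float32))
        print(st[i].tolist(),round(r,1),np.round(onz(t,[(a,b)],.02)[0],4))
s=telemetry.sense();print(s["clock"],s["tcp_pos"],s["finger_gap"],s["force"])
if len(sys.argv)>1:
    b=eyes.snapshot("side")
    cv2.imwrite("pics/"+sys.argv[1],cv2.resize(np.hstack([t["image"][110:290,130:390],b["image"][120:300,170:330]])[:,:,::-1],None,fx=1.9,fy=1.9,interpolation=cv2.INTER_CUBIC))
E
python3 w.py c4.png
```

```text
[197, 169, 23, 22, 376] 11.2 [0.6274 0.1817 0.02  ]
[194, 198, 21, 19, 123] 10.3 [0.5415 0.185  0.02  ]
[150, 248, 17, 22, 203] 12.6 [0.3836 0.3004 0.02  ]
14.75 [0.54286736 0.02236447 0.19834865] 0.5517570061465078 [0.23454703 0.48101379 0.20469656]
```

View pics/c4.png

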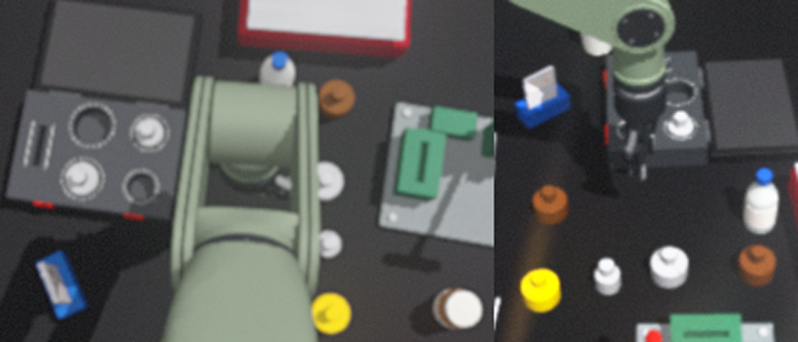

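>>> move_arm(moves=[0.2,-0.79,0,0,0,0,0.1,0.2,-0.79,0,0,0,0,0.1,0.2,-0.8,0,0,0,0,0.1,0,0,0,0,0,0,0.1,0,0,-0.87,0,0,0,0.1,0,0,-0.87,0,0,0,0.1,0,0,0,0,0,0,0.1,0,0,0,0,0,0,-1])

```text
clock: 15.6
tcp_pos: [0.5729, -0.0954, 0.1112]
tcp_rot: [[-0.943, 0.332, -0.001], [0.332, 0.943, 0.001], [0.001, 0.0, -1.0]]
force: [0.3, 0.8, 0.4]
finger_gap: 0.392
grip_force: 0.0
```

>>> move_arm(moves=[0,0,0,0,0,0,-1,0,0,0,0,0,0,-1,0,0,0,0,0,0,-1,0,0,0,0,0,0,0.1,0,0,0,0,0,0,0.1,0,0,0,0,0,-1,0.1,0,0,0,0,0,-1,0.1,0,0,0,0,0,-1,0.1])

```text
clock: 16.4
tcp_pos: [0.5727, -0.0972, 0.1111]
tcp_rot: [[-0.761, 0.649, 0.0], [0.649, 0.761, 0.0], [-0.0, 0.0, -1.0]]
force: [-0.8, -0.8, -0.0]
finger_gap: 0.549
grip_force: 0.0
```

>>> move_arm(moves=[0,0,0,0,0,-1,0.1,0,0,0,0,0,-1,0.1,0,0,0,0,0,-1,0.1,0,0,0,0,0,-1,0.1,0,0,0,0,0,-1,0.1,0,0,0,0,0,-1,0.1,0,0,0,0,0,-1,0.1,0,0,0,0,0,0,0.1])

```text
clock: 17.2
tcp_pos: [0.5727, -0.0972, 0.111]
tcp_rot: [[-0.03, 1.0, 0.0], [1.0, 0.03, -0.0], [-0.0, 0.0, -1.0]]
force: [0.5, 0.9, -0.3]
finger_gap: 0.55
grip_force: 0.0
```

>>> move_arm(moves=[0,0,0,0,0,0,-1,0,0,0,0,0,0,-1,0,0,0,0,0,0,-1,0,0,0,0,0,0,-1,0,0,0,0,0,0,-1,0,0,0,0,0,0,-1,0,0,0,0,0,0,-1,0,0,0,0,0,0,-1], grip_force=80)

```text
clock: 18.0
tcp_pos: [0.5719, -0.0971, 0.1111]
tcp_rot: [[-0.031, 1.0, -0.002], [1.0, 0.031, 0.0], [0.0, -0.002, -1.0]]
force: [-4.8, -0.2, 5.3]
finger_gap: 0.225
grip_force: 78.2
```

>>> move_arm(moves=[0,0,1,0,0,0,-1,0,0,1,0,0,0,-1,0.136,0.911,0,0,0,0,-1,0.136,0.911,0,0,0,0,-1,0.136,0.911,0,0,0,0,-1,0.136,0.911,0,0,0,0,-1,0.136,0.911,0,0,0,0,-1,0.136,0.911,0,0,0,0,-1])

```text
clock: 18.8
tcp_pos: [0.6132, 0.1782, 0.209]
tcp_rot: [[-0.03, 1.0, -0.002], [1.0, 0.03, -0.0], [-0.0, -0.002, -1.0]]
force: [0.9, -1.3, -5.5]
finger_gap: 0.22
grip_force: 80.4
```

>>> move_arm(moves=[0.136,0.911,0,0,0,0,-1,0.136,0.911,0,0,0,0,-1,0,0,0,0,0,0,-1,0,0,-0.6,0,0,0,-1,0,0,-0.4,0,0,0,-1,0,0,0,0,0,0,-1,0,0,0,0,0,0,-1,0,0,0,0,0,0,-1])

```text
clock: 19.6
tcp_pos: [0.6279, 0.2675, 0.1619]
tcp_rot: [[-0.03, 1.0, 0.002], [1.0, 0.03, 0.001], [0.001, 0.002, -1.0]]
force: [-0.2, -0.3, -6.4]
finger_gap: 0.224
grip_force: 80.1
```

>>> move_arm(moves=[-0.015,0,-0.1,0,0,0,-1,0,0,-0.1,0,0,0,-1,0,0,-0.1,0,0,0,-1,0,0,-0.1,0,0,0,-1,0,0,0,0,0,0,-1,0,0,0,0,0,0,-1,0,0,0,0,0,0,-1,0,0,0,0,0,0,-1])

```text
clock: 20.4
tcp_pos: [0.6262, 0.2672, 0.1407]
tcp_rot: [[-0.03, 1.0, -0.001], [1.0, 0.03, -0.0], [-0.0, -0.001, -1.0]]
force: [-0.4, -2.0, -8.0]
finger_gap: 0.222
grip_force: 80.3
```

>>> move_arm(moves=[0,0,-0.1,0,0,0,-1,0,0,-0.1,0,0,0,-1,0,0,-0.06,0,0,0,-1,0,0,0,0,0,0,-1,0,0,0,0,0,0,-0.1,0,0,0,0,0,0,0.1,0,0,0,0,0,0,0.1,0,0,0.4,0,0,0,0.1])

```text
clock: 21.2
tcp_pos: [0.6255, 0.2674, 0.1464]
tcp_rot: [[-0.03, 1.0, -0.003], [1.0, 0.03, -0.001], [-0.001, -0.003, -1.0]]
force: [0.1, -0.5, 0.3]
finger_gap: 0.55
grip_force: 0.0
```

>>> move_arm(moves=[0,0,1,0,0,0,0.1,-0.331,-0.836,0,0,0,0,0.1,-0.331,-0.836,0,0,0,0,0.1,-0.331,-0.836,0,0,0,0,0.1,-0.331,-0.836,0,0,0,0,0.1,-0.331,-0.836,0,0,0,0,0.1,-0.331,-0.836,0,0,0,0,0.1,-0.331,-0.836,0,0,0,0,0.1], grip_force=30)

```text
clock: 22.0
tcp_pos: [0.5104, -0.0265, 0.199]
tcp_rot: [[-0.03, 1.0, 0.004], [1.0, 0.03, 0.0], [-0.0, 0.004, -1.0]]
force: [0.4, -0.3, 0.5]
finger_gap: 0.547
grip_force: 0.0
```

```bash
python3 - <<'E'
from rig import telemetry, eyes
import cv2,numpy as np
s=eyes.snapshot("side");hsv=cv2.cvtColor(s["image"],cv2.COLOR_RGB2HSV).astype(int);m=(hsv[...,1]<60)&(hsv[...,2]>110);m[:155]=0;m[285:]=0
n,l,st,c=cv2.connectedComponentsWithStats(m.astype(np.uint8))
for i in range(1,n):
    if 60<st[i,4]<600 and 215<c[i][0]<290: print(st[i].tolist(),c[i].round(1))
print(telemetry.sense()["tcp_pos"])
E
```

```text
[223, 256, 14, 19, 219] [229.6 265.2]
[ 0.50749651 -0.03132797  0.1987676 ]
```

>>> move_arm(moves=[-0.33,-0.834,0,0,0,0,0.1,-0.33,-0.834,0,0,0,0,0.1,0,0,0,0,0,0,0.1,0,0,0,0,0,0,0.1,0,0,-0.85,0,0,0,0.1,0,0,-0.85,0,0,0,0.1,0,0,0,0,0,0,0.1,0,0,0,0,0,0,0.1])

```text
clock: 22.85
tcp_pos: [0.4784, -0.1076, 0.1133]
tcp_rot: [[-0.032, 1.0, -0.0], [1.0, 0.032, 0.0], [0.0, -0.0, -1.0]]
force: [0.7, -1.0, 0.8]
finger_gap: 0.55
grip_force: 0.0
```

>>> move_arm(moves=[0,0,0,0,0,0,-1,0,0,0,0,0,0,-1,0,0,0,0,0,0,-1,0,0,0,0,0,0,-1,0,0,0,0,0,0,0.1,0,0,0,0,0,0,0.1,0,0,0,0,0,1,0.1,0,0,0,0,0,1,0.1])

```text
clock: 23.65
tcp_pos: [0.4777, -0.1087, 0.1132]
tcp_rot: [[-0.271, 0.962, 0.001], [0.962, 0.271, -0.0], [-0.0, 0.001, -1.0]]
force: [0.1, 0.5, -0.0]
finger_gap: 0.549
grip_force: 0.0
```

>>> move_arm(moves=[0,0,0,0,0,1,0.1,0,0,0,0,0,1,0.1,0,0,0,0,0,1,0.1,0,0,0,0,0,1,0.1,0,0,0,0,0,1,0.1,0,0,0,0,0,1,0.1,0,0,0,0,0,1,0.1,0,0,0,0,0,1,0.1])

```text
clock: 24.45
tcp_pos: [0.4777, -0.1087, 0.1131]
tcp_rot: [[-0.944, 0.33, 0.001], [0.33, 0.944, -0.0], [-0.001, 0.0, -1.0]]
force: [-0.3, -0.9, -0.6]
finger_gap: 0.547
grip_force: 0.0
```

>>> move_arm(moves=[0,0,0,0,0,0,0.1,0,0,0,0,0,0,0.1,0,0,0,0,0,0,-1,0,0,0,0,0,0,-1,0,0,0,0,0,0,-1,0,0,0,0,0,0,-1,0,0,0,0,0,0,-1,0,0,0,0,0,0,-1], grip_force=60)

```text
clock: 25.25
tcp_pos: [0.4777, -0.1086, 0.1132]
tcp_rot: [[-0.942, 0.334, 0.001], [0.334, 0.942, 0.0], [-0.0, 0.0, -1.0]]
force: [-0.0, 2.0, 5.1]
finger_gap: 0.227
grip_force: 58.7
```

>>> move_arm(moves=[0,0,1,0,0,0,-1,0,0,1,0,0,0,-1,0.202,0.968,0,0,0,0,-1,0.202,0.968,0,0,0,0,-1,0.202,0.968,0,0,0,0,-1,0.202,0.968,0,0,0,0,-1,0.202,0.968,0,0,0,0,-1,0.202,0.968,0,0,0,0,-1])

```text
clock: 26.05
tcp_pos: [0.5376, 0.1834, 0.2116]
tcp_rot: [[-0.943, 0.334, -0.002], [0.334, 0.943, -0.001], [0.002, -0.002, -1.0]]
force: [1.9, -1.1, -3.3]
finger_gap: 0.226
grip_force: 60.2
```

>>> move_arm(moves=[0,0,0,0,0,0,-1,0,0,-0.6,0,0,0,-1,0,0,-0.4,0,0,0,-1,0,0,0,0,0,0,-1,0,0,0,0,0,0,-1,0,0,0,0,0,0,-1,0,0,0,0,0,0,-1,0,0,0,0,0,0,-1])

```text
clock: 26.85
tcp_pos: [0.5385, 0.1817, 0.1639]
tcp_rot: [[-0.942, 0.334, 0.002], [0.334, 0.942, 0.001], [-0.001, 0.001, -1.0]]
force: [-0.4, 0.4, -3.9]
finger_gap: 0.229
grip_force: 60.4
```

>>> move_arm(moves=[0,0,-0.1,0,0,0,-1,0,0,-0.1,0,0,0,-1,0,0,-0.1,0,0,0,-1,0,0,-0.1,0,0,0,-1,0,0,0,0,0,0,-1,0,0,0,0,0,0,-1,0,0,0,0,0,0,-1,0,0,0,0,0,0,-1])

```text
clock: 27.65
tcp_pos: [0.5379, 0.1814, 0.1426]
tcp_rot: [[-0.943, 0.334, -0.001], [0.334, 0.943, -0.001], [0.0, -0.001, -1.0]]
force: [2.0, -3.9, -5.3]
finger_gap: 0.227
grip_force: 60.2
```

>>> move_arm(moves=[0,0,-0.1,0,0,0,-1,0,0,-0.1,0,0,0,-1,0,0,-0.07,0,0,0,-1,0,0,0,0,0,0,-1,0,0,0,0,0,0,-0.1,0,0,0,0,0,0,0.1,0,0,0,0,0,0,0.1,0,0,0.4,0,0,0,0.1])

```text
clock: 28.45
tcp_pos: [0.5365, 0.1818, 0.1478]
tcp_rot: [[-0.942, 0.334, -0.005], [0.334, 0.942, -0.001], [0.005, -0.003, -1.0]]
force: [-0.1, -0.6, -0.1]
finger_gap: 0.552
grip_force: 0.0
```

```bash
python3 - <<'E'
import pickle,cv2,numpy as np
from h import *
d=pickle.load(open("s0.pkl","rb"))
a=d["top"]["image"][236:284,140:188];b=d["side"]["image"][148:196,172:220]
p=d["top"]["image"][160:240,325:445];q=d["side"]["image"][275:375,235:335]
up=lambda x,w,h:cv2.resize(x,(w,h),interpolation=cv2.INTER_CUBIC)
cv2.imwrite("pics/c5.png",np.vstack([np.hstack([up(a,400,300)*1,up(b,400,300)]),np.hstack([up(p,400,300),up(q,400,300)])])[:,:,::-1])
E
```

```text
(no output)
```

View pics/c5.png

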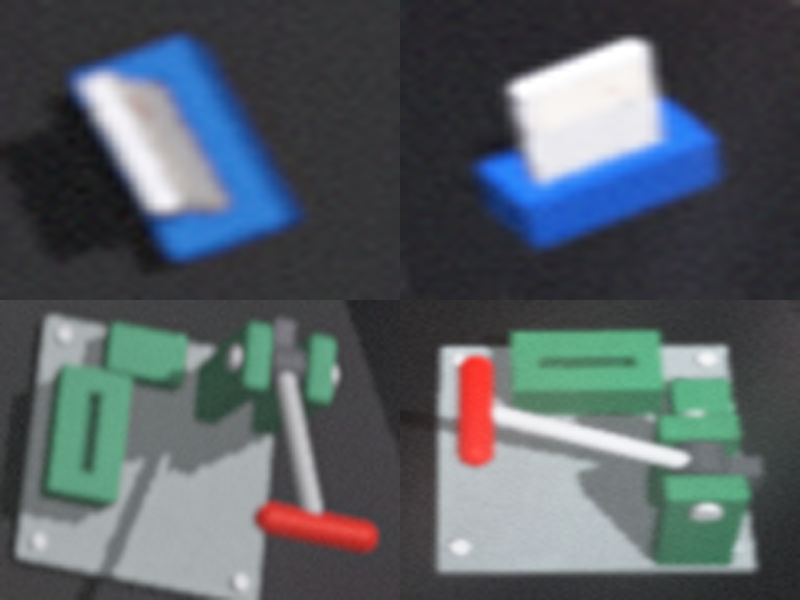

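```bash
python3 - <<'E'
import pickle,cv2,numpy as np
from h import *
d=pickle.load(open("s0.pkl","rb"));s=d["top"];im=s["image"]
hsv=cv2.cvtColor(im,cv2.COLOR_RGB2HSV).astype(int);H,S,V=[hsv[...,i] for i in range(3)]
def pca(P,w):
    w=w/w.sum();c=w@P;q=P-c;e,v=np.linalg.eigh((q*w[:,None]).T@q);a=v[:,1]
    return c.round(4),round(float(np.degrees(np.arctan2(a[1],a[0]))%180),1),(np.sqrt(12*e)*1e3).round(1)
# plate top strip
box=(slice(240,278),slice(144,175))
sub=(S[box]<70)&(V[box]>100);print("V pct",np.percentile(V[box][sub],[10,30,50,70,90]))
for th in(170,185,200,215):
    ys,xs=np.where((S[box]<70)&(V[box]>th));
    if len(ys)>10:
        P=onz(s,np.c_[xs+144,ys+240],.096)[:,:2];print("plate",th,len(ys),*pca(P,np.ones(len(P))))
# rack: hull of blue+plate lower; minAreaRect at .032
ys,xs=np.where((H[box]>100)&(H[box]<125)&(S[box]>150)&(V[box]>110))
for th in(90,120,150):
    ys,xs=np.where((H[238:285,145:185]>100)&(H[238:285,145:185]<125)&(S[238:285,145:185]>150)&(V[238:285,145:185]>th))
    P=onz(s,np.c_[xs+145,ys+238],.032)[:,:2].astype(np.float32);print("rack",th,cv2.minAreaRect(P*1000))
# press slot / case slot: dark weighted
for nm,(x0,x1,y0,y1),z,bg in(("press",(347,359,183,207),.056,None),("case",(146,155,176,195),.044,None)):
    v=V[y0:y1,x0:x1].astype(float);b=np.percentile(v,60);w=np.clip(b-v-0.3*(b-v.min()),0,None)
    ys,xs=np.mgrid[y0:y1,x0:x1];P=onz(s,np.c_[xs.ravel(),ys.ravel()],z)[:,:2];k=w.ravel()>0
    print(nm,*pca(P[k],w.ravel()[k]))
print(V[183:207,345:361])
# handle
m=((H<5)|(H>174))&(S>150)&(V>90);ys,xs=np.where(m[210:232,398:442]);P=onz(s,np.c_[xs+398,ys+210],.21)[:,:2];print("handle",*pca(P,np.ones(len(P))))
# cheeks etc: base plate rect at .012 grey
# block outline, side view slot
t=d["side"];v=cv2.cvtColor(t["image"],cv2.COLOR_RGB2HSV)[...,2].astype(float)[291:300,267:297];b=np.percentile(v,60);w=np.clip(b-v-.3*(b-v.min()),0,None)
ys,xs=np.mgrid[291:300,267:297];P=onz(t,np.c_[xs.ravel(),ys.ravel()],.056)[:,:2];k=w.ravel()>0;print("press side",*pca(P[k],w.ravel()[k]))
E
```

```text
V pct [165.  175.  189.  218.  240.7]
plate 170 177 [0.383  0.2831] 33.4 [21.5 59.4]
plate 185 120 [0.3833 0.2867] 30.4 [14.2 60.2]
plate 200 89 [0.3833 0.288 ] 31.0 [10.5 59.1]
plate 215 71 [0.3835 0.2887] 30.8 [ 8.4 60.4]
rack 90 ((382.8419189453125, 286.96368408203125), (95.28045654296875, 48.66172790527344), 30.239686965942383)
rack 120 ((382.639404296875, 287.2933654785156), (95.15629577636719, 47.48981475830078), 30.564170837402344)
rack 150 ((382.7821960449219, 287.164794921875), (92.69661712646484, 43.16687774658203), 30.277584075927734)
press [ 0.6085 -0.2398] 174.6 [ 8.9 60.7]
case [0.5916 0.3437] 177.1 [ 8.4 56.2]
[[162 161 163 163 165 163 159 156 156 156 159 164 164 165 165 163]
 [165 161 162 163 165 160 148 136 133 136 146 155 163 166 164 163]
 [163 162 162 162 163 155 140 110 100 107 132 151 162 165 164 165]
 [161 162 161 163 162 157 132  99  83  97 128 152 163 167 165 166]
 [159 160 161 162 163 155 131 102  84 100 133 156 164 164 165 165]
 [161 162 161 162 160 152 130 105  88 107 137 160 164 165 165 166]
 [162 160 161 163 161 149 127 102  88 109 141 159 164 165 166 166
[... 530 characters left out ...]
66 168]
 [162 164 163 160 146 123  96  88 114 146 163 165 166 166 167 167]
 [162 163 163 159 145 119  95  89 116 148 163 166 167 167 167 169]
 [163 162 163 156 141 115  92  93 121 150 161 164 166 167 166 168]
 [162 162 162 155 138 112  93  97 125 152 163 166 166 165 167 166]
 [163 163 160 151 136 108  90 100 131 154 164 166 167 166 166 164]
 [162 164 160 151 130 101  87 103 136 158 166 164 166 165 165 166]
 [161 162 160 149 127 104  91 109 136 155 164 165 166 164 164 165]
 [162 163 161 153 139 124 112 122 143 160 162 164 165 166 164 166]
 [161 163 162 158 154 147 142 143 155 162 163 165 166 164 166 165]]
handle [ 0.5237 -0.3701] 84.9 [19.4 84.5]
press side [ 0.6081 -0.2453] 175.2 [ 9.  62.2]
```

>>> move_arm(moves=[0,0,1,0,0,0.3,0.1,-0.775,0.53,0,0,0,1,0.1,-0.775,0.53,0,0,0,1,0.1,-0.775,0.53,0,0,0,1,0.1,-0.775,0.53,0,0,0,1,0.1,0,0,0,0,0,1,0.1,0,0,0,0,0,1,0.1,0,0,0,0,0,1,0.1], grip_force=40)

```text
clock: 29.25
tcp_pos: [0.3824, 0.2885, 0.1999]
tcp_rot: [[-0.857, -0.515, 0.0], [-0.515, 0.857, 0.001], [-0.001, 0.001, -1.0]]
force: [0.4, 0.9, 0.9]
finger_gap: 0.553
grip_force: 0.0
```

>>> move_arm(moves=[0,0,0,0,0,0,0.1,0,0,0,0,0,0,0.1,0,0,0,0,0,0,0.1,0,0,0,0,0,0,0.1,0,0,0,0,0,0,0.1,0,0,0,0,0,0,0.1,0,0,0,0,0,0,0.1,0,0,0,0,0,0,0.1])

```text
clock: 30.05
tcp_pos: [0.3831, 0.2877, 0.1994]
tcp_rot: [[-0.86, -0.51, -0.0], [-0.51, 0.86, 0.0], [0.0, 0.0, -1.0]]
force: [-0.5, 1.2, 0.7]
finger_gap: 0.552
grip_force: 0.0
```

>>> move_arm(moves=[0,0,-0.6,0,0,0,0.1,0,0,-0.6,0,0,0,0.1,0,0,-0.23,0,0,0,0.1,0,0,0,0,0,0,0.1,0,0,0,0,0,0,-1,0,0,0,0,0,0,-1,0,0,0,0,0,0,-1,0,0,0,0,0,0,-1])

```text
clock: 30.85
tcp_pos: [0.3838, 0.2882, 0.1291]
tcp_rot: [[-0.86, -0.51, 0.002], [-0.51, 0.86, 0.002], [-0.003, 0.0, -1.0]]
force: [-0.2, -1.1, 5.4]
finger_gap: 0.089
grip_force: 39.7
```

>>> move_arm(moves=[0,0,0,0,0,0,-1,0,0,0,0,0,0,-1,0,0,0,0,0,0,-1,0,0,0.2,0,0,0,-1,0,0,0.3,0,0,0,-1,0,0,0.5,0,0,0,-1,0,0,0.5,0,0,0,-1,0,0,0.5,0,0,0,-1])

```text
clock: 31.65
tcp_pos: [0.3827, 0.2874, 0.2292]
tcp_rot: [[-0.86, -0.51, -0.001], [-0.51, 0.86, -0.0], [0.001, 0.0, -1.0]]
force: [0.4, 0.4, -1.1]
finger_gap: 0.094
grip_force: 38.9
```

```bash
python3 w.py c6.png
```

```text
[267, 140, 19, 21, 285] 10.8 [ 0.7366 -0.0128  0.02  ]
[198, 169, 22, 22, 379] 11.4 [0.6276 0.1804 0.02  ]
[194, 198, 21, 21, 323] 10.4 [0.5415 0.1853 0.02  ]
[152, 242, 12, 10, 62] 6.0 [0.4204 0.3067 0.02  ]
31.7 [0.38431078 0.28865799 0.23314761] 0.08460385637475802 [1.26251508 0.97242734 2.19870984]
```

View pics/c6.png

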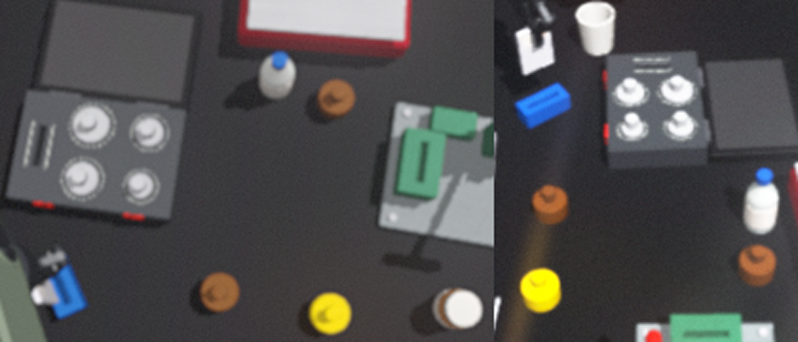

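All four weights sit in their bores and the gripper holds the plate. Next I carry it to the press.

>>> move_arm(moves=[0.375,-0.88,0,0,0,-0.435,-1,0.375,-0.88,0,0,0,-0.435,-1,0.375,-0.88,0,0,0,-0.435,-1,0.375,-0.88,0,0,0,-0.435,-1,0.375,-0.88,0,0,0,-0.435,-1,0.375,-0.88,0,0,0,-0.435,-1,0.375,-0.88,0,0,0,-0.435,-1,0.375,-0.88,0,0,0,-0.435,-1])

```text
clock: 32.55
tcp_pos: [0.5328, -0.0662, 0.2269]
tcp_rot: [[-0.993, -0.115, -0.002], [-0.115, 0.993, 0.001], [0.002, 0.001, -1.0]]
force: [0.4, 0.6, -1.7]
finger_gap: 0.089
grip_force: 39.4
```

>>> move_arm(moves=[0.375,-0.88,0,0,0,-0.435,-1,0.375,-0.88,0,0,0,-0.435,-1,0.375,-0.88,0,0,0,-0.435,-1,0.375,-0.88,0,0,0,-0.435,-1,0,0,0,0,0,0,-1,0,0,0,0,0,0,-1,0,0,0,0,0,0,-1,0,0,0,0,0,0,-1])

```text
clock: 33.35
tcp_pos: [0.6076, -0.2389, 0.2277]
tcp_rot: [[-0.996, 0.09, -0.001], [0.09, 0.996, 0.001], [0.001, 0.001, -1.0]]
force: [-0.2, -0.1, -1.1]
finger_gap: 0.087
grip_force: 39.6
```

>>> move_arm(moves=[0,0,-0.4,0,0,0,-1,0,0,-0.3,0,0,0,-1,0,0,0,0,0,0,-1,0,0,0,0,0,0,-1,0,0,0,0,0,0,-1,0,0,0,0,0,0,-1,0,0,0,0,0,0,-1,0,0,0,0,0,0,-1])

```text
clock: 34.15
tcp_pos: [0.6082, -0.2403, 0.1934]
tcp_rot: [[-0.996, 0.091, 0.001], [0.091, 0.996, -0.0], [-0.001, -0.0, -1.0]]
force: [0.4, 0.1, -1.2]
finger_gap: 0.084
grip_force: 39.5
```

```bash
python3 - <<'E'
from rig import telemetry, eyes
import cv2,numpy as np
s=telemetry.sense();print(s["tcp_pos"],np.degrees(np.arctan2(s["tcp_rot"][1,0],s["tcp_rot"][0,0])),s["force"])
a=eyes.snapshot("top")["image"][140:240,300:440];b=eyes.snapshot("side")["image"][235:335,220:360]
cv2.imwrite("pics/c7.png",cv2.resize(np.hstack([a,b])[:,:,::-1],None,fx=2.8,fy=2.8,interpolation=cv2.INTER_CUBIC))
E
```

```text
[ 0.6081743  -0.24034867  0.1933561 ] 174.7703469554112 [ 0.38836031  0.11559228 -1.15391597]
```

View pics/c7.png

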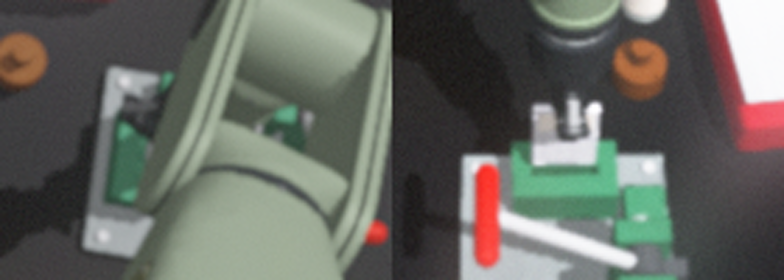

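The plate hangs centred over the press block: plate centre at x≈566 and block centre at x≈566 in the side crop. I lower it.

>>> move_arm(moves=[0,0,-0.1,0,0,0,-1,0,0,-0.1,0,0,0,-1,0,0,-0.06,0,0,0,-1,0,0,-0.06,0,0,0,-1,0,0,-0.06,0,0,0,-1,0,0,-0.06,0,0,0,-1,0,0,0,0,0,0,-1,0,0,0,0,0,0,-1])

```text
clock: 35.05
tcp_pos: [0.6113, -0.2405, 0.1754]
tcp_rot: [[-0.996, 0.092, 0.011], [0.092, 0.996, -0.002], [-0.011, -0.001, -1.0]]
force: [3.3, 2.3, 14.5]
finger_gap: 0.092
grip_force: 42.0
```

>>> move_arm(moves=[0.05,0,0.1,0,0,0,-1,0.01,0,0.06,0,0,0,-1,0,0,0,0,0,0,-1,0,0,0,0,0,0,-1,0,0,-0.06,0,0,0,-1,0,0,-0.06,0,0,0,-1,0,0,-0.06,0,0,0,-1,0,0,0,0,0,0,-1])

```text
clock: 35.85
tcp_pos: [0.6137, -0.2406, 0.1734]
tcp_rot: [[-0.996, 0.092, 0.009], [0.092, 0.996, -0.002], [-0.009, -0.001, -1.0]]
force: [1.9, 1.7, 12.9]
finger_gap: 0.086
grip_force: 41.7
```

```bash
python3 - <<'E'
from rig import telemetry, eyes
import cv2,numpy as np,pickle
from h import *
s=telemetry.sense();print(s["tcp_pos"],s["force"],s["moment"])
t=eyes.snapshot("side");a=t["image"]
for p in([.5776,-.2425,.056],[.6392,-.248,.056]): print(proj(t,[p]))
g=a[...,0].astype(int)
for r in range(268,298,2): print(r,g[r,262:304])
cv2.imwrite("pics/c8.png",cv2.resize(a[255:325,240:330,::-1],None,fx=7,fy=7,interpolation=cv2.INTER_CUBIC))
E
```

```text
[ 0.6137305  -0.24058895  0.17342312] [ 1.87822151  1.69905757 12.86191512] [ 0.36712828 -0.17715866 -0.07791298]
[[270.27368271 295.41403409]]
[[293.48143259 295.0133198 ]]
268 [36 36 40 38 42 47 49 48 51 50 55 58 57 53 55 58 55 55 55 54 58 56 59 63
 60 62 63 64 62 61 68 69 65 61 62 59 60 63 65 68 80 88]
270 [33 37 42 38 37 45 49 54 51 50 54 55 53 52 53 55 54 53 53 53 52 57 59 61
 63 64 61 65 60 63 65 61 56 60 57 61 62 56 61 60 64 67]
272 [36 41 37 37 40 46 52 52 55 48 54 55 54 54 58 53 54 55 52 53 56 66 64 84
 90 90 76 72 64 66 60 64 62 60 59 59 59 62 58 61 59 58]
274 [ 41  41  40  38  47  48  55  55  55  52  55  64  75  74  76  74  68  61
  54  56  54  65  91 116 135 123  96  78  72  65  65  64  63  63  59  59
  58  57  62  61  61  59]
276 [ 41  39  42  44  43  45  49  52  55  53  78 147 192 203 200 197 171 117
  70  58  57  72 120 176 206 202 174 105  71  84 138 194 217 211 179 109
  63  62  57  59  58  60]
278 [ 39  42  43  45  43  45  50  56  63  60  92 142 181 190 192 184 168 132
  97  64  58  72 107 179 215 218 190 117 112 184 243 254 254 254 247 167
  74  59  61  59  59  60]
[... 884 characters left out ...]
 [ 80  78  74  75  77  76  78 103 147 180 187 188 187 187 193 203 213 218
 215 205 183 176 179 195 211 215 222 228 228 227 212 177 119 102  98  99
  97 106 125 144 149 148]
292 [116 103  94  95  92  80  90 128 189 222 226 226 223 225 227 227 227 226
 227 227 227 226 226 226 226 228 228 229 227 223 198 139 110 100  99  95
 104 126 173 199 206 205]
294 [119 106 104  99  98  98 111 167 216 227 228 224 225 226 227 226 224 227
 227 227 227 225 225 224 227 227 228 227 225 202 154 100  98 100 101 100
 101 122 163 193 206 205]
296 [115 109 104 101 104 108 116 149 189 210 210 196 197 195 194 195 196 198
 200 198 202 201 199 198 199 202 205 200 193 163 105  85  91  99  98 100
 101 115 153 195 201 204]
```

View pics/c8.png

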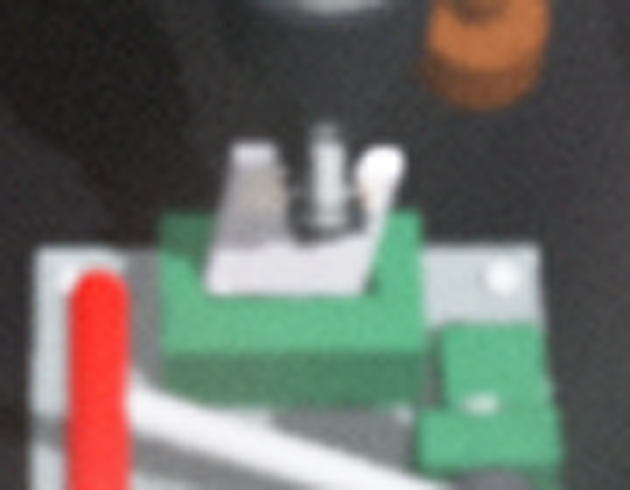

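```bash
python3 - <<'E'
import pickle,numpy as np
from h import *
s=pickle.load(open("s0.pkl","rb"))["side"]
th=np.radians(-5.2);ex=np.array([np.cos(th),np.sin(th),0]);ey=np.array([-ex[1],ex[0],0])
c=np.array([.6085-.0004,-.2453,0])  # slot in side-camera frame
print("slot rim front/back ends",proj(s,[c+ex*a+ey*b+[0,0,.056] for b in(-.005,.005) for a in(-.031,.031)]).round(1).tolist())
for zb in(.048,.053,.056,.06):
    print(zb,proj(s,[c+ex*a+ey*b+[0,0,z] for z,b in((zb,-.004),(zb+.09,-.004),(zb+.09,.004)) for a in(-.03,.03)]).round(1).tolist())
E
```

```text
slot rim front/back ends [[270.2, 297.1], [293.5, 296.7], [270.1, 293.8], [293.3, 293.4]]
0.048 [[270.5, 298.3], [293.0, 297.9], [270.9, 279.7], [294.6, 279.4], [270.8, 277.1], [294.4, 276.7]]
0.053 [[270.5, 297.3], [293.1, 297.0], [270.9, 278.6], [294.7, 278.3], [270.8, 276.0], [294.5, 275.6]]
0.056 [[270.6, 296.7], [293.1, 296.4], [270.9, 278.0], [294.8, 277.6], [270.8, 275.3], [294.6, 274.9]]
0.06 [[270.6, 295.9], [293.2, 295.6], [270.9, 277.1], [294.9, 276.7], [270.8, 274.4], [294.6, 274.0]]
```

The lower edge is about 4 mm too far to −x with the plate leaning, so its −x corner sits on the block. I lift it and measure it in the air.

>>> move_arm(moves=[0,0,0.2,0,0,0,-1,0,0,0.4,0,0,0,-1,0,0,0.2,0,0,0,-1,0,0,0,0,0,0,-1,0,0,0,0,0,0,-1,0,0,0,0,0,0,-1,0,0,0,0,0,0,-1,0,0,0,0,0,0,-1])

```text
clock: 36.7
tcp_pos: [0.6109, -0.2402, 0.2092]
tcp_rot: [[-0.996, 0.091, -0.001], [0.091, 0.996, 0.001], [0.001, 0.0, -1.0]]
force: [0.6, -0.1, -0.9]
finger_gap: 0.09
grip_force: 39.6
```

```bash
cat > p.py <<'E'
from rig import telemetry, eyes
import cv2,numpy as np,sys
s=telemetry.sense();print(s["clock"],s["tcp_pos"],np.degrees(np.arctan2(s["tcp_rot"][1,0],s["tcp_rot"][0,0])),s["force"],s["finger_gap"])
t=eyes.snapshot("side")
x0,x1,y0,y1=map(int,sys.argv[2:6])
cv2.imwrite("pics/"+sys.argv[1],cv2.resize(t["image"][y0:y1,x0:x1,::-1],None,fx=7,fy=7,interpolation=cv2.INTER_CUBIC))
E
python3 p.py c9.png 240 330 240 320
```

```text
36.7 [ 0.61087774 -0.24019655  0.20920066] 174.77154911480488 [ 0.62179765 -0.1458039  -0.90340209] 0.08953585796431507
```

View pics/c9.png

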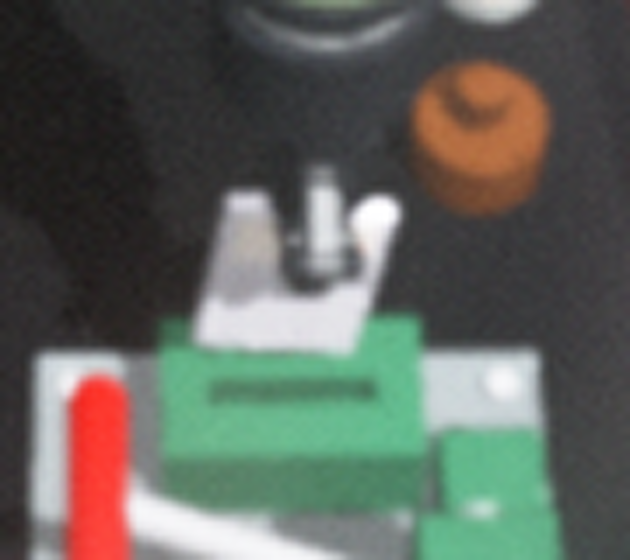

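>>> move_arm(moves=[-0.02,0.01,0,-0.06,-0.62,0,-1,0,0,0,0,0,0,-1,0,0,0,0,0,0,-1,0,0,0,0,0,0,-1,0,0,0,0,0,0,-1,0,0,0,0,0,0,-1,0,0,0,0,0,0,-1,0,0,0,0,0,0,-1], grip_force=100)

```text
clock: 37.55
tcp_pos: [0.6102, -0.2398, 0.2099]
tcp_rot: [[-0.993, 0.091, 0.074], [0.091, 0.996, -0.007], [-0.075, -0.0, -0.997]]
force: [-0.9, -0.1, -1.3]
finger_gap: 0.079
grip_force: 97.5
```

```bash
python3 p.py c10.png 240 330 240 320; cat > e.py <<'E'
# plate silhouette in the side view: rows -> left/right edge at half brightness; bottom edge
from rig import eyes
import numpy as np,cv2,sys
from h import *
t=eyes.snapshot("side");hsv=cv2.cvtColor(t["image"],cv2.COLOR_RGB2HSV).astype(float)
S,V=hsv[...,1],hsv[...,2]
g=V*(1-S/255)   # whiteness
x0,x1,y0,y1=map(int,sys.argv[1:5])
def cross(v,x,thr):
    i=np.where(v>thr)[0]
    if len(i)<4:return None
    a,b=i[0],i[-1]
    return x+a-(v[a]-thr)/(v[a]-v[a-1]),x+b+(v[b]-thr)/(v[b]-v[b+1])
for r in range(y0,y1):
    c=cross(g[r,x0:x1],x0,125)
    if c:print(r,np.round(c,1),round(sum(c)/2,1))
print("bottom",[(x,np.round(cross(g[y0:y1+8,x],y0,125),1)) for x in range(x0+14,x1-14,3) if cross(g[y0:y1+8,x],y0,125)])
E
python3 e.py 260 305 278 294
```

```text
37.55 [ 0.61015734 -0.23976342  0.20985713] 174.7740957640368 [-0.86303752 -0.09074434 -1.34844219] 0.07899925686644528
278 [271.8 295.9] 283.9
279 [271.6 295.8] 283.7
280 [271.5 295.6] 283.6
281 [271.3 295.4] 283.4
282 [270.9 295. ] 283.0
283 [270.6 294.9] 282.7
284 [270.4 294.8] 282.6
285 [270.3 294.8] 282.5
286 [270.1 294.8] 282.5
287 [270.  294.7] 282.4
288 [270.1 294.4] 282.2
289 [270.4 293.9] 282.2Traceback (most recent call last):
  File "e.py", line 15, in <module>
    c=cross(g[r,x0:x1],x0,125)
  File "e.py", line 13, in cross
    return x+a-(v[a]-thr)/(v[a]-v[a-1]),x+b+(v[b]-thr)/(v[b]-v[b+1])
                                                             ~^^^^^
IndexError: index 45 is out of bounds for axis 0 with size 45
```

View pics/c10.png

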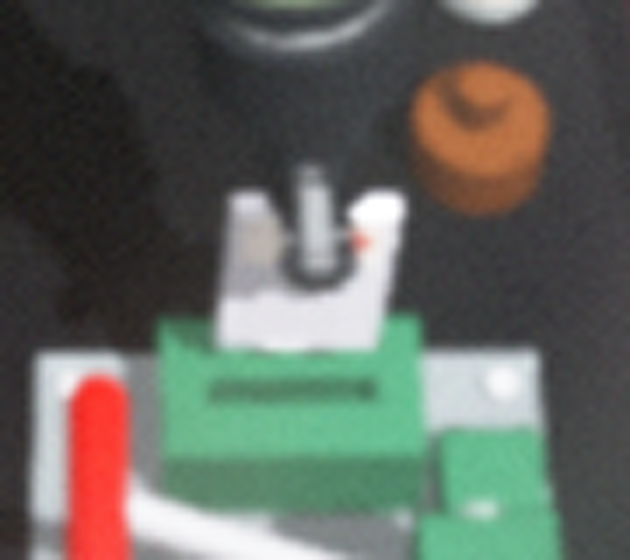

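The bottom is now centred (282.3 px against a slot at 282.2), but about 0.065 rad of lean remains. I correct that.

>>> move_arm(moves=[-0.155,0.015,0,-0.05,-0.54,0,-1,0,0,0,0,0,0,-1,0,0,0,0,0,0,-1,0,0,0,0,0,0,-1,0,0,0,0,0,0,-1,0,0,-0.2,0,0,0,-1,0,0,0,0,0,0,-1,0,0,0,0,0,0,-1])

```text
clock: 38.45
tcp_pos: [0.6022, -0.2389, 0.1991]
tcp_rot: [[-0.986, 0.091, 0.137], [0.09, 0.996, -0.012], [-0.138, 0.0, -0.99]]
force: [0.0, -0.8, -1.1]
finger_gap: 0.082
grip_force: 97.5
```

```bash
sed -i 's/x0,x1,y0,y1=map(int,sys.argv\[1:5\])/x0,x1,y0,y1=map(int,sys.argv[1:5])\ng=np.pad(g,8)[8:,8:]/; s/if len(i)<4:return/if len(i)<4 or i[-1]==len(v)-1 or i[0]==0:return/' e.py; python3 e.py 260 305 276 294;python3 - <<'E'
from rig import telemetry
s=telemetry.sense();print(s["tcp_pos"],s["tcp_rot"].round(3).tolist())
import pickle,numpy as np
from h import *
s=pickle.load(open("s0.pkl","rb"))["side"]
th=np.radians(-5.2);ex=np.array([np.cos(th),np.sin(th),0]);ey=np.array([-ex[1],ex[0],0])
c=np.array([.6085-.0004,-.2453,0])
for z in (.065,.0765,.1,.12):print(z,proj(s,[c+ex*a-ey*.004+[0,0,z] for a in(-.03,.03)]).round(1).tolist())
E
```

```text
276 [270.2 294.8] 282.5
277 [270.2 294.7] 282.4
278 [270.3 294.7] 282.5
279 [270.3 294.6] 282.4
280 [270.2 294.4] 282.3
281 [270.2 294.3] 282.3
282 [270.1 294.2] 282.1
283 [270.2 294.1] 282.1
284 [269.8 294.1] 281.9
285 [269.5 294.2] 281.9
286 [269.4 294.3] 281.9
287 [269.3 294.4] 281.9
288 [269.3 294.4] 281.8
289 [269.4 294.4] 281.9
bottom [(277, array([281.8, 292.5])), (286, array([282.1, 292.5]))]
[ 0.60233064 -0.23896052  0.19951556] [[-0.986, 0.091, 0.138], [0.09, 0.996, -0.013], [-0.139, -0.0, -0.99]]
0.065 [[270.6, 294.9], [293.3, 294.6]]
0.0765 [[270.6, 292.6], [293.5, 292.3]]
0.1 [[270.7, 287.8], [293.9, 287.5]]
0.12 [[270.8, 283.6], [294.3, 283.2]]
```

>>> move_arm(moves=[0.01,0,-0.1,0,0,0,-1,0,0,-0.1,0,0,0,-1,0,0,-0.1,0,0,0,-1,0,0,-0.06,0,0,0,-1,0,0,-0.06,0,0,0,-1,0,0,0,0,0,0,-1,0,0,0,0,0,0,-1,0,0,0,0,0,0,-1])

```text
clock: 39.3
tcp_pos: [0.603, -0.2391, 0.1792]
tcp_rot: [[-0.986, 0.091, 0.139], [0.09, 0.996, -0.013], [-0.14, -0.001, -0.99]]
force: [-0.4, 0.6, -1.1]
finger_gap: 0.079
grip_force: 97.5
```

>>> move_arm(moves=[0,0,-0.04,0,0,0,-1,0,0,-0.04,0,0,0,-1,0,0,-0.04,0,0,0,-1,0,0,0,0,0,0,-1,0,0,0,0,0,0,-1,0,0,0,0,0,0,-1,0,0,0,0,0,0,-1,0,0,0,0,0,0,-1])

```text
clock: 40.1
tcp_pos: [0.6029, -0.239, 0.173]
tcp_rot: [[-0.986, 0.091, 0.139], [0.09, 0.996, -0.013], [-0.139, -0.0, -0.99]]
force: [-0.1, -0.5, -1.0]
finger_gap: 0.08
grip_force: 97.8
```

No contact, so the edge is entering the slot. I continue.

>>> move_arm(moves=[0,0,-0.06,0,0,0,-1,0,0,-0.06,0,0,0,-1,0,0,-0.06,0,0,0,-1,0,0,0,0,0,0,-1,0,0,0,0,0,0,-1,0,0,0,0,0,0,-1,0,0,0,0,0,0,-1,0,0,0,0,0,0,-1])

```text
clock: 40.9
tcp_pos: [0.6029, -0.239, 0.1641]
tcp_rot: [[-0.986, 0.091, 0.139], [0.09, 0.996, -0.013], [-0.14, -0.0, -0.99]]
force: [-0.6, -0.2, -1.3]
finger_gap: 0.08
grip_force: 97.8
```

>>> move_arm(moves=[0,0,-0.08,0,0,0,-1,0,0,-0.08,0,0,0,-1,0,0,-0.06,0,0,0,-1,0,0,0,0,0,0,-1,0,0,0,0,0,0,-1,0,0,0,0,0,0,-1,0,0,0,0,0,0,-1,0,0,0,0,0,0,-1])

```text
clock: 41.7
tcp_pos: [0.6029, -0.239, 0.153]
tcp_rot: [[-0.986, 0.091, 0.139], [0.09, 0.996, -0.013], [-0.14, -0.0, -0.99]]
force: [-0.1, 0.6, -1.5]
finger_gap: 0.078
grip_force: 97.8
```

>>> move_arm(moves=[0,0,-0.04,0,0,0,-1,0,0,-0.04,0,0,0,-1,0,0,0,0,0,0,-1,0,0,0,0,0,0,-1,0,0,0,0,0,0,-1,0,0,0,0,0,0,-1,0,0,0,0,0,0,-1,0,0,0,0,0,0,-1])

```text
clock: 42.5
tcp_pos: [0.603, -0.2391, 0.15]
tcp_rot: [[-0.986, 0.091, 0.14], [0.09, 0.996, -0.013], [-0.14, -0.001, -0.99]]
force: [-1.8, 0.7, 5.5]
finger_gap: 0.083
grip_force: 98.8
```

The plate bottoms out with 5.5 N of contact at TCP z 0.150, the expected height. I release it, retract, straighten the tool and go above the handle.

>>> move_arm(moves=[0,0,0,0,0,0,-0.3,0,0,0,0,0,0,0.1,0,0,0,0,0,0,0.1,0,0,0,0,0,0,0.1,0,0,0.4,0,0,0,0.1,0,0,0.8,0,0,0,0.1,0,0,1,0.05,0.58,0,0.1,0,0,1,0.06,0.58,0,0.1], grip_force=60)

```text
clock: 43.3
tcp_pos: [0.6021, -0.2389, 0.3106]
tcp_rot: [[-0.996, 0.092, -0.003], [0.092, 0.996, 0.0], [0.003, 0.0, -1.0]]
force: [1.4, -0.6, 0.3]
finger_gap: 0.549
grip_force: 0.0
```

>>> move_arm(moves=[-0.397,-0.656,0,0,0,0,-1,-0.397,-0.656,0,0,0,0,-1,-0.397,-0.656,0,0,0,0,-1,-0.397,-0.656,0,0,0,0,-1,0,0,0,0,0,0,-1,0,0,0,0,0,0,-1,0,0,0,0,0,0,-1,0,0,0,0,0,0,-1])

```text
clock: 44.1
tcp_pos: [0.5241, -0.3692, 0.3089]
tcp_rot: [[-0.996, 0.09, 0.0], [0.09, 0.996, 0.0], [-0.0, 0.0, -1.0]]
force: [-0.0, -0.0, -0.7]
finger_gap: 0.002
grip_force: 0.0
```

```bash
python3 p.py c11.png 225 335 250 335
```

```text
44.1 [ 0.52409103 -0.36922157  0.30888391] 174.86103188090976 [-0.01620083 -0.00768688 -0.66526436] 0.0016873777393936501
```

View pics/c11.png

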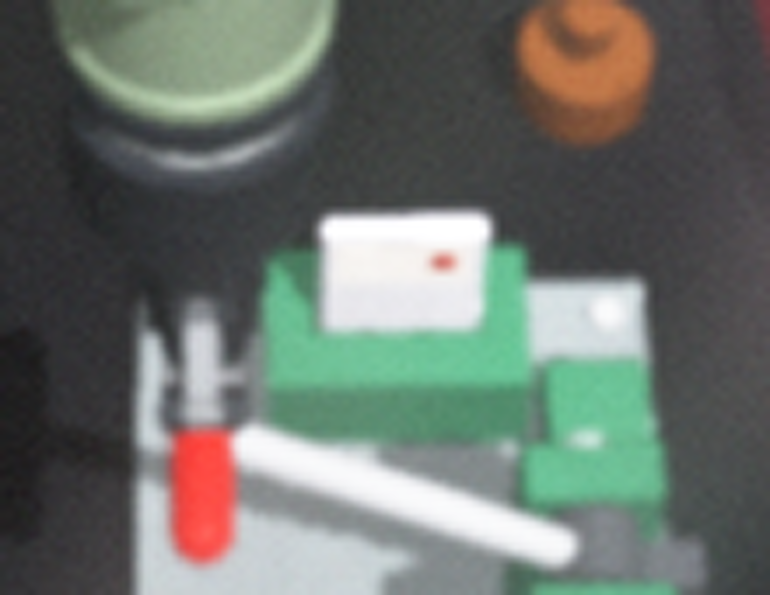

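The plate stands upright in the press slot at (405,270), and the closed fingertips are over the red handle at (203,430). I push the lever along its arc.

>>> move_arm(moves=[0,0,-0.32,0,0,0,-1,-0.15,0.01,-0.28,0,0,0,-1,-0.15,0.01,-0.28,0,0,0,-1,-0.1,0.01,-0.3,0,0,0,-1,-0.1,0.01,-0.3,0,0,0,-1,-0.03,0,-0.32,0,0,0,-1,-0.03,0,-0.32,0,0,0,-1,0,0,-0.4,0,0,0,-1])

```text
clock: 44.95
tcp_pos: [0.4946, -0.3674, 0.1846]
tcp_rot: [[-0.996, 0.089, -0.002], [0.089, 0.996, -0.0], [0.002, -0.0, -1.0]]
force: [-8.0, 2.9, 40.5]
finger_gap: 0.007
grip_force: 23.2
```

>>> move_arm(moves=[0,0,-0.04,0,0,0,-1,0,0,0,0,0,0,-1,0,0,0,0,0,0,-1,0,0,0,0,0,0,-1,0,0,0,0,0,0,-1,0,0,0,0,0,0,-1,0,0,0,0,0,0,-1,0,0,0,0,0,0,-1])

```text
clock: 45.75
tcp_pos: [0.4946, -0.3674, 0.1855]
tcp_rot: [[-0.996, 0.089, -0.001], [0.089, 0.996, -0.001], [0.001, -0.001, -1.0]]
force: [-9.2, 4.2, 24.5]
finger_gap: 0.002
grip_force: 11.9
```

```bash
python3 p.py c12.png 225 335 250 335
```

```text
45.75 [ 0.49460907 -0.3674069   0.18549675] 174.8833312513619 [-9.2062749   4.18872923 24.49825157] 0.0023813533294716463
```

View pics/c12.png

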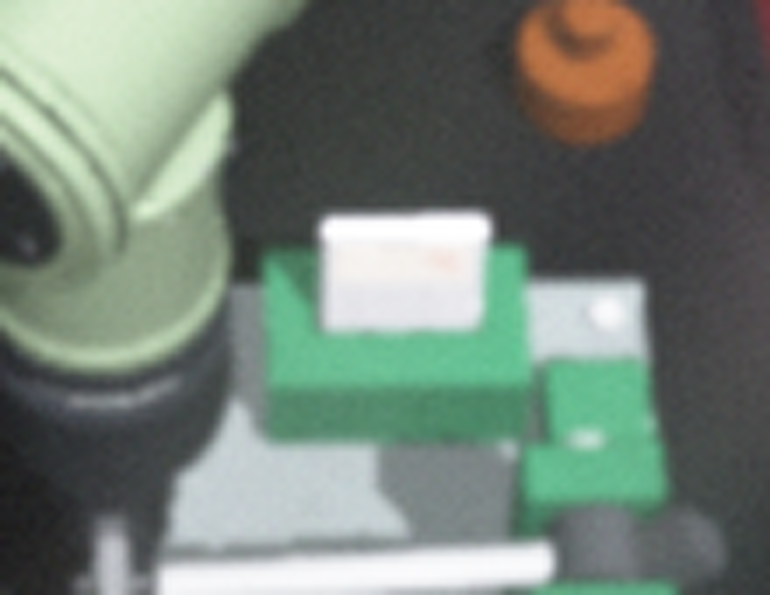

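The lever is level at its stop with 24 N on the tool, and the plate is still in. I let it rise.

>>> move_arm(moves=[0.03,0,0.36,0,0,0,-1,0.03,0,0.32,0,0,0,-1,0.1,-0.01,0.3,0,0,0,-1,0.1,-0.01,0.3,0,0,0,-1,0.15,-0.01,0.28,0,0,0,-1,0.15,-0.01,0.28,0,0,0,-1,0,0,0.6,0,0,0,-1,0,0,0.5,0,0,0,-1])

```text
clock: 46.6
tcp_pos: [0.5242, -0.3694, 0.3292]
tcp_rot: [[-0.996, 0.089, 0.001], [0.089, 0.996, -0.0], [-0.001, -0.0, -1.0]]
force: [-0.6, -0.7, 0.6]
finger_gap: 0.001
grip_force: 0.0
```

>>> move_arm(moves=[0.42,0.65,0,0,0,0,0.1,0.42,0.65,0,0,0,0,0.1,0.42,0.65,0,0,0,0,0.1,0.42,0.65,0,0,0,0,0.1,0,0,0,0,0,0,0.1,0,0,0,0,0,0,0.1,0,0,0,0,0,0,0.1,0,0,0,0,0,0,0.1])

```text
clock: 47.4
tcp_pos: [0.607, -0.241, 0.328]
tcp_rot: [[-0.996, 0.092, -0.0], [0.092, 0.996, -0.0], [0.0, -0.0, -1.0]]
force: [0.6, -0.9, 0.3]
finger_gap: 0.55
grip_force: 0.0
```

```bash
python3 - <<'E'
from rig import telemetry,eyes
import cv2,numpy as np
s=telemetry.sense();print(s["tcp_pos"],np.degrees(np.arctan2(s["tcp_rot"][1,0],s["tcp_rot"][0,0])))
h=cv2.cvtColor(eyes.snapshot("side")["image"],cv2.COLOR_RGB2HSV).astype(int)
m=((h[...,0]<5)|(h[...,0]>174))&(h[...,1]>150)&(h[...,2]>90);m[:285]=0;m[:,:240]=0;m[:,270:]=0
ys,xs=np.where(m);print("handle",xs.mean(),ys.mean(),len(xs),"start 253.4 311.4 261")
E
python3 e.py 262 305 276 300
```

```text
[ 0.60696107 -0.24100673  0.32802257] 174.71515514152128
handle 253.43295019157088 311.4406130268199 261 start 253.4 311.4 261
280 [273.7 293.7] 283.7
281 [270.4 294.7] 282.6
282 [270.  294.9] 282.5
283 [270.  294.9] 282.5
284 [270.2 294.8] 282.5
285 [270.3 294.7] 282.5
286 [270.2 294.7] 282.5
287 [270.1 294.6] 282.4
288 [270.2 294.5] 282.3
289 [270.1 294.5] 282.3
bottom [(276, array([280. , 297.8])), (279, array([279.9, 297.8])), (282, array([279.9, 297.8])), (285, array([279.6, 297.5])), (288, array([279.5, 297.5]))]
```

>>> move_arm(moves=[0.04,0.024,-0.8,0,0,0,0.1,0,0,-0.8,0,0,0,0.1,0,0,-0.8,0,0,0,0.1,0,0,-0.8,0,0,0,0.1,0,0,-0.36,0,0,0,0.1,0,0,0,0,0,0,0.1,0,0,0,0,0,0,-1,0,0,0,0,0,0,-1], grip_force=100)

```text
clock: 48.3
tcp_pos: [0.6103, -0.2397, 0.1519]
tcp_rot: [[-0.996, 0.091, 0.003], [0.091, 0.996, -0.001], [-0.004, -0.001, -1.0]]
force: [0.4, -0.4, -0.2]
finger_gap: 0.223
grip_force: 0.0
```

>>> move_arm(moves=[0,0,0,0,0,0,-1,0,0,0,0,0,0,-1,0,0,0,0,0,0,-1,0,0,0,0,0,0,-1,0,0,0.1,0,0,0,-1,0,0,0.1,0,0,0,-1,0,0,0,0,0,0,-1,0,0,0,0,0,0,-1])

```text
clock: 49.1
tcp_pos: [0.6094, -0.239, 0.16]
tcp_rot: [[-0.996, 0.091, 0.0], [0.091, 0.996, 0.0], [-0.0, 0.0, -1.0]]
force: [-0.5, -0.3, -0.7]
finger_gap: 0.084
grip_force: 97.4
```

>>> move_arm(moves=[0,0,0.5,0,0,0,-1,0,0,0.6,0,0,0,-1,0,0,0.5,0,0,0.35,-1,-0.035,0.972,0,0,0,0,-1,-0.035,0.972,0,0,0,0,-1,-0.035,0.972,0,0,0,0,-1,-0.035,0.972,0,0,0,0,-1,-0.035,0.972,0,0,0,0,-1])

```text
clock: 49.9
tcp_pos: [0.6001, 0.0059, 0.2396]
tcp_rot: [[-0.999, 0.049, -0.001], [0.049, 0.999, 0.0], [0.001, 0.0, -1.0]]
force: [1.4, -0.3, -0.8]
finger_gap: 0.08
grip_force: 98.7
```

>>> move_arm(moves=[-0.035,0.972,0,0,0,0,-1,-0.035,0.972,0,0,0,0,-1,-0.035,0.972,0,0,0,0,-1,-0.035,0.972,0,0,0,0,-1,-0.035,0.972,0,0,0,0,-1,-0.035,0.972,0,0,0,0,-1,-0.035,0.972,0,0,0,0,-1,0,0,0,0,0,0,-1])

```text
clock: 50.7
tcp_pos: [0.5872, 0.3503, 0.2389]
tcp_rot: [[-0.999, 0.043, -0.001], [0.043, 0.999, 0.003], [0.001, 0.003, -1.0]]
force: [0.8, -0.5, -1.5]
finger_gap: 0.079
grip_force: 98.8
```

>>> move_arm(moves=[0,0,0,0,0,0,-1,0,0,-0.6,0,0,0,-1,0,0,-0.4,0,0,0,-1,0,0,0,0,0,0,-1,0,0,0,0,0,0,-1,0,0,0,0,0,0,-1,0,0,0,0,0,0,-1,0,0,0,0,0,0,-1])

```text
clock: 51.5
tcp_pos: [0.5888, 0.3442, 0.1911]
tcp_rot: [[-0.999, 0.049, 0.002], [0.049, 0.999, 0.001], [-0.002, 0.001, -1.0]]
force: [1.1, -0.3, -1.9]
finger_gap: 0.08
grip_force: 98.8
```

```bash
python3 p.py c13.png 225 315 110 195; python3 e.py 225 300 130 165; python3 - <<'E'
import pickle,numpy as np
from h import *
s=pickle.load(open("s0.pkl","rb"))["side"]
ex=np.array([np.cos(-.05),np.sin(-.05),0]);ey=np.array([-ex[1],ex[0],0]);c=np.array([.5862,.339,0])
for z in (.044,.0675,.09,.11,.1575):print(z,proj(s,[c+ex*a-ey*.004+[0,0,z] for a in(-.03,.03)]).round(1).tolist())
E
```

```text
51.5 [0.5887884  0.34420792 0.19106414] 177.1746104015227 [ 1.11905624 -0.31647263 -1.9231597 ] 0.07985811201697732
149 [243.6 261.7] 252.7
150 [244.4 261.6] 253.0
157 [243.5 262. ] 252.8
160 [262.6 269.2] 265.9
161 [238.1 270.6] 254.4
162 [237.2 272.6] 254.9
163 [236.5 274.2] 255.3
164 [235.1 275.1] 255.1
bottom [(251, array([139.3, 169.7])), (254, array([139.1, 157.5])), (275, array([163.9, 168.9]))]
0.044 [[244.2, 155.0], [261.2, 154.2]]
0.0675 [[244.0, 150.0], [261.1, 149.2]]
0.09 [[243.8, 145.0], [261.1, 144.3]]
0.11 [[243.6, 140.6], [261.1, 139.8]]
0.1575 [[243.1, 129.7], [261.0, 128.9]]
```

View pics/c13.png

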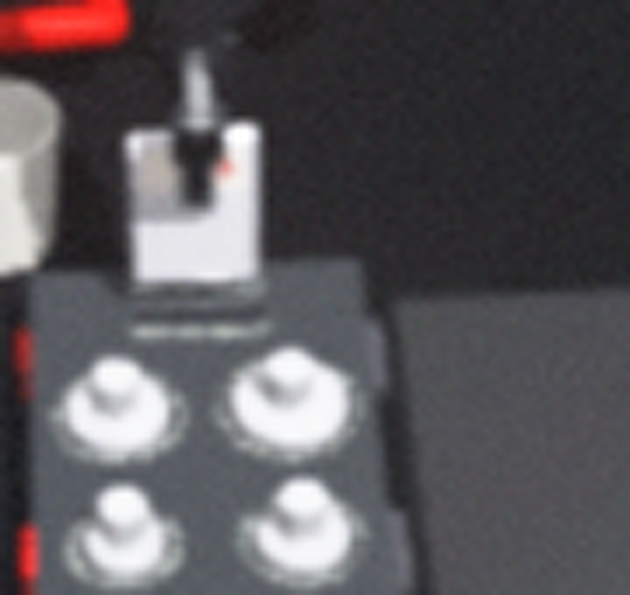

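The plate is upright and centred over the slot (252.6 px against 252.5 px), and all four weights are seated. I lower it.

>>> move_arm(moves=[0,0,-0.12,0,0,0,-1,0,0,-0.12,0,0,0,-1,0,0,-0.12,0,0,0,-1,0,0,-0.08,0,0,0,-1,0,0,-0.06,0,0,0,-1,0,0,-0.04,0,0,0,-1,0,0,0,0,0,0,-1,0,0,0,0,0,0,-1])

```text
clock: 52.4
tcp_pos: [0.5885, 0.3442, 0.1628]
tcp_rot: [[-0.999, 0.049, 0.0], [0.049, 0.999, 0.0], [-0.0, 0.0, -1.0]]
force: [0.2, 0.0, -1.2]
finger_gap: 0.08
grip_force: 98.9
```

>>> move_arm(moves=[0,0,-0.06,0,0,0,-1,0,0,-0.06,0,0,0,-1,0,0,-0.06,0,0,0,-1,0,0,-0.06,0,0,0,-1,0,0,0,0,0,0,-1,0,0,0,0,0,0,-1,0,0,0,0,0,0,-1,0,0,0,0,0,0,-1])

```text
clock: 53.2
tcp_pos: [0.5885, 0.3442, 0.151]
tcp_rot: [[-0.999, 0.049, 0.0], [0.049, 0.999, 0.0], [-0.0, 0.0, -1.0]]
force: [1.1, -0.5, -1.2]
finger_gap: 0.076
grip_force: 98.8
```

Bottom is expected at TCP z ≈ 0.138.

>>> move_arm(moves=[0,0,-0.1,0,0,0,-1,0,0,-0.08,0,0,0,-1,0,0,-0.06,0,0,0,-1,0,0,-0.04,0,0,0,-1,0,0,0,0,0,0,-1,0,0,0,0,0,0,-1,0,0,0,0,0,0,-1,0,0,0,0,0,0,-1])

```text
clock: 54.0
tcp_pos: [0.5884, 0.3442, 0.1401]
tcp_rot: [[-0.999, 0.049, 0.001], [0.049, 0.999, 0.001], [-0.001, 0.001, -1.0]]
force: [-3.8, -1.7, 15.4]
finger_gap: 0.081
grip_force: 101.4
```

>>> move_arm(moves=[0,0,0,0,0,0,-0.3,0,0,0,0,0,0,0.1,0,0,0,0,0,0,0.1,0,0,0,0,0,0,0.1,0,0,0.4,0,0,0,0.1,0,0,0.8,0,0,0,0.1,0,0,1,0,0,0,0.1,0,0,1,0,0,0,0.1])

```text
clock: 54.8
tcp_pos: [0.5881, 0.344, 0.2978]
tcp_rot: [[-0.999, 0.049, -0.002], [0.049, 0.999, -0.001], [0.002, -0.001, -1.0]]
force: [1.0, 0.2, 0.0]
finger_gap: 0.554
grip_force: 0.0
```

>>> move_arm(moves=[-0.9,0.3,0,0,0,0,0.1,-0.9,0.3,0,0,0,0,0.1,-0.9,0.3,0,0,0,0,0.1,-0.9,0.3,0,0,0,0,0.1,-0.6,0.6,0,0,0,0,0.1,0,0,0,0,0,0,0.1,0,0,0,0,0,0,0.1,0,0,0,0,0,0,0.1])

```text
clock: 55.6
tcp_pos: [0.3791, 0.4338, 0.2967]
tcp_rot: [[-0.999, 0.05, 0.0], [0.05, 0.999, -0.001], [-0.0, -0.001, -1.0]]
force: [0.5, 0.6, 0.3]
finger_gap: 0.549
grip_force: 0.0
```

```bash
python3 - <<'E'
from rig import telemetry, eyes
import cv2,numpy as np
s=telemetry.sense();print(s["clock"],s["tcp_pos"],s["force"])
a=eyes.snapshot("top")["image"][150:250,120:240];t=eyes.snapshot("side");b=t["image"][115:215,215:335]
cv2.imwrite("pics/c14.png",cv2.resize(np.hstack([a,b])[:,:,::-1],None,fx=3.3,fy=3.3,interpolation=cv2.INTER_CUBIC))
import pickle
from h import *
z=pickle.load(open("s0.pkl","rb"))["side"]
ex=np.array([np.cos(-.05),np.sin(-.05),0]);ey=np.array([-ex[1],ex[0],0]);c=np.array([.5862,.339,0])
print("expected top front edge",proj(z,[c+ex*q-ey*.004+[0,0,.106] for q in(-.03,.03)]).round(1).tolist(),"back",proj(z,[c+ex*q+ey*.004+[0,0,.106] for q in(-.03,.03)]).round(1).tolist())
E
python3 e.py 225 300 132 158
```

```text
55.6 [0.37908584 0.43381855 0.29669367] [0.47993302 0.59383464 0.25039375]
expected top front edge [[243.6, 141.5], [261.1, 140.7]] back [[243.6, 140.0], [260.9, 139.2]]
149 [243.2 262.4] 252.8
150 [243.2 262.6] 252.9
151 [243.2 262.5] 252.9
152 [243.3 262.2] 252.8
153 [243.3 262. ] 252.6
154 [243.2 261.9] 252.5
155 [243.1 262.1] 252.6
156 [243.4 263.1] 253.2
157 [243.  262.5] 252.8
bottom [(251, array([138.6, 158. ])), (254, array([138.6, 157.8]))]
```

View pics/c14.png

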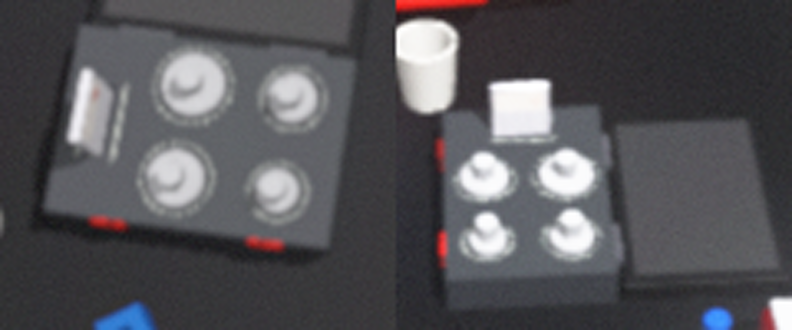

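The plate looks seated, but one image pixel is worth about 4 mm of height here. I check it mechanically by touching the plate's top with closed fingers; contact is expected at TCP ≈ 0.178.

>>> move_arm(moves=[0.6,-0.6,0,0,0,0,-1,0.9,-0.3,0,0,0,0,-1,0.9,-0.3,0,0,0,0,-1,0.9,-0.3,0,0,0,0,-1,0.9,-0.3,0,0,0,0,-1,0,0,0,0,0,0,-1,0,0,0,0,0,0,-1,0,0,0,0,0,0,-1])

```text
clock: 56.55
tcp_pos: [0.588, 0.3439, 0.2967]
tcp_rot: [[-0.999, 0.05, -0.001], [0.05, 0.999, -0.0], [0.001, -0.0, -1.0]]
force: [-0.8, -0.2, 0.5]
finger_gap: 0.002
grip_force: 0.0
```

>>> move_arm(moves=[0,0,-0.8,0,0,0,-1,0,0,-0.8,0,0,0,-1,0,0,-0.5,0,0,0,-1,0,0,-0.12,0,0,0,-1,0,0,-0.06,0,0,0,-1,0,0,-0.06,0,0,0,-1,0,0,0,0,0,0,-1,0,0,0,0,0,0,-1])

```text
clock: 57.35
tcp_pos: [0.5888, 0.3445, 0.1814]
tcp_rot: [[-0.999, 0.049, 0.002], [0.049, 0.999, 0.001], [-0.002, 0.001, -1.0]]
force: [0.1, -0.6, -0.1]
finger_gap: 0.0
grip_force: 0.0
```

>>> move_arm(moves=[0,0,-0.04,0,0,0,-1,0,0,-0.04,0,0,0,-1,0,0,-0.04,0,0,0,-1,0,0,0,0,0,0,-1,0,0,0,0,0,0,-1,0,0,0,0,0,0,-1,0,0,0,0,0,0,-1,0,0,0,0,0,0,-1])

```text
clock: 58.15
tcp_pos: [0.5892, 0.3453, 0.1786]
tcp_rot: [[-0.999, 0.049, 0.005], [0.049, 0.999, 0.004], [-0.005, 0.004, -1.0]]
force: [-3.9, -0.5, 16.2]
finger_gap: -0.002
grip_force: 8.1
```

Contact came at TCP 0.1786, so the plate top is at 0.106 and the plate is fully home. I retract and take a final numeric check.

>>> move_arm(moves=[0,0,0.4,0,0,0,-1,0,0,0.8,0,0,0,-1,0,0,1,0,0,0,-1,-0.9,0.3,0.3,0,0,0,-1,-0.9,0.3,0,0,0,0,-1,-0.9,0.3,0,0,0,0,-1,0,0,0,0,0,0,-1,0,0,0,0,0,0,-1])

```text
clock: 58.95
tcp_pos: [0.4529, 0.3896, 0.2996]
tcp_rot: [[-0.999, 0.047, 0.001], [0.047, 0.999, 0.001], [-0.001, 0.001, -1.0]]
force: [0.6, -0.5, 0.2]
finger_gap: 0.003
grip_force: 0.0
```

```bash
python3 w.py; python3 e.py 225 300 132 158 | tail -4; python3 -c "
from rig import env
print(env.hand_in())"
```

```text
[267, 140, 19, 21, 285] 10.8 [ 0.7366 -0.0128  0.02  ]
[197, 169, 23, 22, 380] 11.2 [0.6274 0.1817 0.02  ]
[194, 198, 21, 21, 325] 10.5 [0.5411 0.1854 0.02  ]
59.0 [0.45384017 0.38925391 0.29932752] -0.004663441733200812 [-0.23263113 -0.71360531 -0.43782525]
155 [243.2 261.8] 252.5
156 [243.5 263. ] 253.2
157 [243.1 262.4] 252.8
bottom [(251, array([139.1, 158. ])), (254, array([138.7, 157.7])), (257, array([138.6, 158.1]))]
the job is handed in; nothing more can be done
None
```

I handed the job in at 59 s of the 210 s allowed: all four weights look seated in their own bores, the plate was pressed and is fully home in the case slot, and the lever is back up; `hand_in()` returned no verdict.

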